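# Settle the cast pulleys on the rollers and pack them heavy side down

### The job

Lift every pulley up off the hook rack and set each in its own bay of the roller stand, let go, and wait until all of them stand at rest there together with the heavy side (the steel plug) at the bottom. Then pack them in the open case with the heavy side still down, each with its axle lying in one of the rubber saddles, and stand the tin of trim weights upright in the long pocket at the front of the case. Last of all shut the lid and then swing the hasp over onto the lid; leave the other things on the bench alone.

Things in the scene. Friction and masses are not known exactly. Their poses are not given: they have to be found in the camera images.
- pulley_a: Green plastic belt pulley, 72 mm across, 14 mm thick, axle 16 mm thick and 58 mm long (22 mm out on each side), 0.1 kg. A 20 mm round steel plug through the disc, 24 mm from the axle, is its heavy side. Hangs on the rack, plug sideways or up. Origin at its centre; y along the axle; plug towards -z, so heavy side is down when z points up. Pinch its faces near the rim's top. May be absent (None).
- pulley_b: Green plastic belt pulley, 72 mm across, 14 mm thick, axle 16 mm thick and 58 mm long (22 mm out on each side), 0.1 kg. A 20 mm round steel plug through the disc, 24 mm from the axle, is its heavy side. Hangs on the rack, plug sideways or up. Origin at its centre; y along the axle; plug towards -z, so heavy side is down when z points up. Pinch its faces near the rim's top. May be absent (None).
- pulley_c: Green plastic belt pulley, 72 mm across, 14 mm thick, axle 16 mm thick and 58 mm long (22 mm out on each side), 0.1 kg. A 20 mm round steel plug through the disc, 24 mm from the axle, is its heavy side. Hangs on the rack, plug sideways or up. Origin at its centre; y along the axle; plug towards -z, so heavy side is down when z points up. Pinch its faces near the rim's top. May be absent (None).
- rack: Fixed aluminium hook rack, base 130 x 215 mm. Origin: middle of the base on the bench; x away from the robot. Three bays at y = -72, 0, 72 mm, each with two upturned V-shaped steel hooks (8 mm bars, 20 mm either side of the bay's middle) holding one axle along y.
- rack_axle (a point): Where the axle's middle lies in the rack's middle bay: x = 0, 105 mm above the bench. The hooks open upward: front tips reach 126 mm, the bars behind 134 mm, the back rail (62 mm behind) 140 mm, so a pulley comes off straight up after about 40 mm of lift.
- stand: Fixed roller stand, base 100 x 235 mm. Origin: middle of the base on the bench; x away from the robot. Three bays at y = -72, 0, 72 mm, parted by 3 mm plates (tops at 66 mm) midway between. In each, four free-running rollers 22 mm thick, at x = -13 and 13 mm, 24 mm either side of the bay's middle, tops at 60 mm.
- stand_axle (a point): Where the axle's middle lies in the stand's middle bay: x = 0, 62 mm above the bench. The axle (along y) rests in the valley between the rollers, the disc hanging between them with 5 mm free to either side. Let go there, a pulley rocks and comes to rest heavy side down (within 15 degrees) in about 3 s, more if the plug starts near the top.
- case: Fixed grey plastic case, outside 142 (x) x 234 (y) x 100 mm tall, walls and floor 4 mm, open on top; lid hinged on its far (+x) side, hasp on its near (-x) side. Origin under its middle on the bench. A divider 54 mm tall at x = -13 mm parts the front pocket from the pulley space behind. Three saddles, at y = -72, 0, 72 mm; any may be used, one pulley each.
- saddle_axle (a point): Where the axle's middle lies in the case's middle saddle: x = 28 mm, 48 mm above the bench. A saddle is a pair of rubber V supports, 20 mm either side of its middle, open upward; the axle lies along y.
- pocket (a point): Middle of the floor of the case's front pocket (x = -41 mm, 4 mm above the bench). The pocket is 226 mm long along y, 52 mm wide along x, and its front wall 100 mm tall; the tin may stand anywhere along it.
- lid (a joint): Lid of the case, hinged at its far (+x) top edge; 0 = shut, grows as it opens upward, starts open at about 1.65 to 1.8 rad (leaning a little back) and stays where it is left (stiff hinge; about 1.5 N at its edge closes it). Panel 142 x 234 x 8 mm, a small staple near its free edge.
- lid_hinge (a point): Middle of the lid's hinge line (fixed to the case, 71 mm beyond the case's middle, 100 mm above the bench); the hinge runs along the case's y.
- lid_edge (a point): Middle of the lid's free edge, on its top (outer) face; 142 mm from the hinge.
- hasp (a joint): Steel hasp, a slotted strap 60 x 24 x 4 mm, hinged at the middle of the case's front wall just above the rim; 0 = flat on the shut lid, staple in its slot (its stop), grows as it swings up and out (-x); 1.57 = upright. Starts at 1.8 to 2.1 rad, leaning out (stop at 2.2), and stays where it is left (0.5 N at its tip moves it).
- hasp_hinge (a point): Middle of the hasp's hinge, 76 mm on the near side of the case's middle and 111 mm above the bench; the axis runs along the case's y.
- hasp_tip (a point): Middle of the hasp's free end, 60 mm from its hinge.
- tin: Closed aluminium tin with a dark lid, 45 mm across and 68 mm tall, 0.15 kg, heavy at the bottom, upright on the bench in front of the equipment. Origin at the middle of its underside, z up.
- jar: Bystander: small white jar with a black cap, 38 mm across, 45 mm tall; origin at its underside.
- coasters: Bystander: stack of grey plastic coasters, 90 mm across, 30 mm high; origin at its underside.
- plantpot: Bystander: red plastic plant pot, 100 mm across, 90 mm high; origin at its underside.
- tile: Bystander: six-sided speckled tile, 110 mm across, 12 mm thick; origin at its underside.
- mould: Bystander: aluminium mould block 80 x 100 x 35 mm with four bolts; origin at its underside.
- glasses: Bystander: black safety glasses, 130 mm wide, 41 mm high; origin under the front's middle.
- spool: Bystander: filament spool lying flat, 100 mm across, 50 mm high; origin at its underside.

How it is judged (in metres and radians):
On the way, in this order (a step that is already met when the one before it is completed fails the run):
1. every pulley stands at rest on the rollers, released, heavy side down, all at the same time (z of pulley_a in the frame of stand between 0.058 and 0.066 m and x of pulley_a in the frame of stand between -0.006 and 0.006 m and y of pulley_a in the frame of stand between -0.088 and 0.085 m and angle between each of pulley_a, pulley_b, pulley_c's own z axis and vertical below 0.3 rad and angular speed of each of pulley_a, pulley_b, pulley_c below 0.3 rad/s and contact force between each of pulley_a, pulley_b, pulley_c and the fingers below 0.1 N and z of pulley_b in the frame of stand between 0.058 and 0.066 m and x of pulley_b in the frame of stand between -0.006 and 0.006 m and y of pulley_b in the frame of stand between -0.088 and 0.085 m and z of pulley_c in the frame of stand between 0.058 and 0.066 m and x of pulley_c in the frame of stand between -0.006 and 0.006 m and y of pulley_c in the frame of stand between -0.088 and 0.085 m), for 0.5 s.
2. every pulley lies in a saddle of the case, heavy side down, and the tin stands in the pocket, all released (z of pulley_a in the frame of case between 0.043 and 0.054 m and x of pulley_a in the frame of case between 0.02 and 0.036 m and y of pulley_a in the frame of case between -0.09 and 0.09 m and angle between each of pulley_a, pulley_b, pulley_c's own z axis and vertical below 0.4 rad and z of pulley_b in the frame of case between 0.043 and 0.054 m and x of pulley_b in the frame of case between 0.02 and 0.036 m and y of pulley_b in the frame of case between -0.09 and 0.09 m and z of pulley_c in the frame of case between 0.043 and 0.054 m and x of pulley_c in the frame of case between 0.02 and 0.036 m and y of pulley_c in the frame of case between -0.09 and 0.09 m and x of tin in the frame of case between -0.067 and -0.015 m and y of tin in the frame of case between -0.113 and 0.113 m and z of tin in the frame of case below 0.02 m and angle between tin's own z axis and vertical below 0.2 rad and contact force between each of pulley_a, pulley_b, pulley_c, tin and the fingers below 0.1 N and value of joint lid above 0.8 rad), for 0.3 s.
3. the lid is shut with the hasp still off (value of joint lid below 0.04 rad and value of joint hasp above 0.6 rad), for 0.1 s.
4. the hasp lies over on the lid (value of joint lid below 0.04 rad and value of joint hasp below 0.12 rad), for 0.2 s.
At the end, for the whole second after the job is handed in: Each pulley lies with its axle in a saddle of the case (within 8 mm fore and aft, 6 mm in height), heavy side within 0.4 rad of straight down (0.3 rad when settled on the rollers); the tin stands upright in the front pocket; lid below 0.04 rad and hasp below 0.12 rad; all released (all of step 4 and z of pulley_a in the frame of case between 0.043 and 0.054 m and x of pulley_a in the frame of case between 0.02 and 0.036 m and y of pulley_a in the frame of case between -0.09 and 0.09 m and angle between each of pulley_a, pulley_b, pulley_c's own z axis and vertical below 0.4 rad and z of pulley_b in the frame of case between 0.043 and 0.054 m and x of pulley_b in the frame of case between 0.02 and 0.036 m and y of pulley_b in the frame of case between -0.09 and 0.09 m and z of pulley_c in the frame of case between 0.043 and 0.054 m and x of pulley_c in the frame of case between 0.02 and 0.036 m and y of pulley_c in the frame of case between -0.09 and 0.09 m and x of tin in the frame of case between -0.067 and -0.015 m and y of tin in the frame of case between -0.113 and 0.113 m and z of tin in the frame of case below 0.02 m and angle between tin's own z axis and vertical below 0.2 rad and contact force between each of pulley_a, pulley_b, pulley_c, tin and the fingers below 0.1 N); the robot touches nothing.
It fails at once if a bystander is shifted by more than 30 mm (distance of any of coasters, plantpot, tile, mould, glasses, spool, jar from where it was at the start of the episode above 0.03 m).
Of pulley_a, pulley_b, pulley_c only 2 to 3 are there at a start; the rules pass over those that are not, and their reading is None.
At some moment in a run one of tin may be knocked a few centimetres aside while the robot is not near it.
It also fails if it takes over 210 s, if anything falls off the work surface, if the arm or the gripper's body presses on something with over 40 N, if the wrist force passes 120 N, or if a joint passes its speed limit or range.

### The arm

A 7-joint arm with a two-finger parallel gripper is mounted at the origin on the work surface. World frame = base frame: x ahead of the robot, y to its left, z up, the work surface at z = 0. Lengths are in mm, angles in rad, forces in N, time in s.
With the tool pointing down it reaches from about 400 to 900 mm from the base axis. Payload 5.5 kg.
Tool frame: the origin (TCP) lies between the finger pads; the fingertips stand 14 mm ahead of it and the grasp point (between the pads) lies 5 mm behind it; z points along the fingers, y is the direction in which the jaws open and shut (so a half turn about z gives the same grasp; the last joint's range is limited). The gripper opens to 92 mm and grips with 3 to 60 N. Pads are 19 mm wide; open, the fingers measure 130 mm over their backs; the gripper's body (75 mm by 190 mm) begins 47 mm behind the grasp point.
Start: joints at [1.601, 0.501, -0.427, 1.55, 0.221, 1.138, -0.21], TCP at [149.992, -632.458, 205.629] pointing down, gripper open.
Joint ranges: [-2.88, 2.88], [-0.31, 2.03], [-1.54, 1.56], [0.2, 2.42], [-1.41, 4.55], [0.19, 2.02], [-2.57, 2.57]. Speed limits (rad/s): [2.57, 2.57, 3.14, 3.14, 3.14, 3.14, 3.14].

### API

Orientations are given as a 3x3 rotation matrix whose columns are the frame's x, y, z axes.
In Python, from workcell import robot gives the robot as it stands. The module is installed in compiled form; this text tells all that it offers.
- The arm moves only by the shell command python3 -m inch 'ROWS' [OPENING]. ROWS is JSON, one flat list of numbers, 4 for each row, row after row: the shift along the world's x, y, z in m, then the turn about the world's z in degrees. In form: [tx, ty, tz, turn, tx, ty, tz, turn, ...]. A call has exactly 10 rows; each row is the pose to reach, as a shift and turn from the pose measured when the call began; what a row does not reach only later rows make up. A row lasts 1/8 s, in which the tool goes at most 62.5 mm and 10.7 degrees, less where a joint would pass 70% of its speed; a pose out of reach is approached as far as the arm can. A call with a gripper value outside its range is refused whole. OPENING is the closure, from 0 (fully open) to 1 (shut), set as the call begins (- or left out, the last holds). The fingers move at their own pace and stop on an object; the grip force is fixed at half the most. Time passes only in rows, so rows that repeat a pose let the fingers close, or fill a call up. It gives the time, the measured TCP pose, the force and the opening at its end, in the units of the state.
- robot.read_state(): the state, without advancing time (a new reading comes with each control period).
- robot.grab_frame(name): name is "side" or "top"; returns a dict with "frame" (480x640x3 uint8, red, green, blue), "vertical_fov" (degrees; the focal length in pixels is half the picture's height over the tangent of half this angle, whatever the lens; pixels are square), "cx", "cy" (the principal point, pixels), "eye" and "attitude" of the camera in the world. Camera axes: x right, y down, z forward; pixel columns grow to the right and rows downward; lengths in mm; the calibration is good to about 2 mm. A picture is of the moment at which its call begins. There is no depth.
- robot.finish_job(): hands the job in, once; it reports no verdict.
The state is a dict: "time": time; "joint_positions": joint angles; "joint_vel": joint speeds; "effort": joint torques, N m; "tool_pos": TCP position; "tool_rot": TCP orientation; "wrist_force": force on the tool from outside, world axes, zero at the start; "wrist_torque": the same for the moment, N m; "opening": finger opening in mm.
Only numpy, scipy, OpenCV 4.12 (cv2) and the standard library are available. Lean on these libraries where they do the work, as an engineer would, in place of code of your own. Each camera call takes 0.05 s, during which the arm holds its last target. There are 200 camera calls.

## Working session

There is one attempt and no reset: what is moved stays moved. The work goes in short steps, Python scripts to look and compute and a shell command to move; the robot and the scene stay as the last step left them, time stands still between calls to the robot, and variables do not carry over. Pictures are saved under pics/ and viewed, about 12 in all and at most 16, crops included, and the job is handed in when it is done.

```bash
mkdir -p pics; cat > h.py <<'E'
from workcell import robot
import numpy as np, cv2
def grab(n,fn=None):
    f=robot.grab_frame(n)
    if fn: cv2.imwrite('pics/'+fn,cv2.cvtColor(f['frame'],cv2.COLOR_RGB2BGR))
    return f
def ray(f,u,v):
    fl=240/np.tan(np.radians(f['vertical_fov'])/2)
    d=np.array(f['attitude'])@np.array([(u-f['cx'])/fl,(v-f['cy'])/fl,1])
    return np.array(f['eye']),d
def onz(f,u,v,z):
    e,d=ray(f,u,v); return e+d*(z-e[2])/d[2]
def proj(f,p):
    fl=240/np.tan(np.radians(f['vertical_fov'])/2)
    q=np.array(f['attitude']).T@(np.array(p,float)-np.array(f['eye']))
    return np.array([f['cx']+fl*q[0]/q[2],f['cy']+fl*q[1]/q[2]])
E
python3 - <<'E'
from h import *
for n in('side','top'):
    f=grab(n,n+'0.png'); print(n,f['vertical_fov'],f['cx'],f['cy'],f['eye'],np.round(f['attitude'],3).tolist())
print(robot.read_state())
E
```

```text
side 51.960000783315884 316.1382343273595 247.4061089583232 [ 340.01465888 -766.77913744  623.0262668 ] [[0.967, -0.133, 0.218], [-0.255, -0.533, 0.806], [0.01, -0.835, -0.55]]
top 44.25043776920832 324.1204927079164 225.6408117614609 [ 477.29368879   16.24057393 1468.33852441] [[0.01, -0.999, 0.052], [-1.0, -0.011, -0.018], [0.018, -0.052, -0.998]]
{'time': 0.1, 'joint_positions': array([ 1.60122668,  0.50178127, -0.42677653,  1.55134855,  0.22078303,
        1.13829926, -0.21030039]), 'joint_vel': array([-1.20273550e-03, -1.47410467e-03, -2.94465403e-05, -2.77544976e-03,
        5.67099212e-04,  2.53418762e-04, -7.22311364e-04]), 'effort': array([-9.55990545e-03, -5.67871034e+01, -5.83826736e+00, -2.79918694e+01,
       -6.90535689e-02,  2.39993376e-02,  2.02111761e-05]), 'tool_pos': array([ 149.73266485, -631.82351551,  204.6610292 ]), 'tool_rot': array([[ 9.73027965e-01,  2.30686932e-01, -3.45722998e-04],
       [ 2.30687181e-01, -9.73026382e-01,  1.75607623e-03],
       [ 6.87062403e-05, -1.78846515e-03, -9.99998398e-01]]), 'wrist_force': array([-0.30614464,  0.67872985,  0.12061483]), 'wrist_torque': array([ 0.03092224,  0.03105866, -0.00336488]), 'opening': 91.92315239281729}
```

View pics/side0.png

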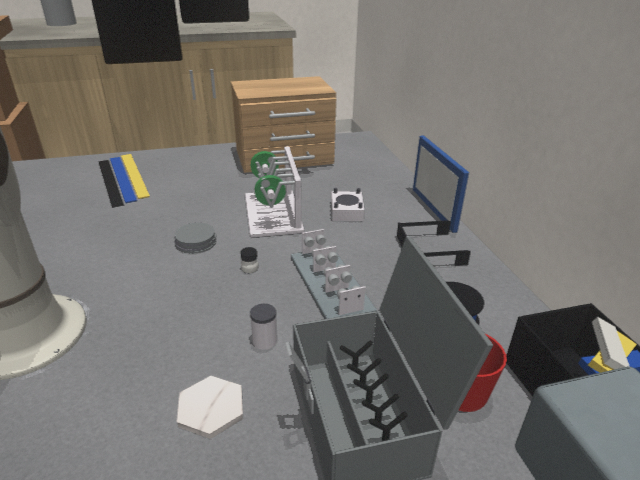

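View pics/top0.png

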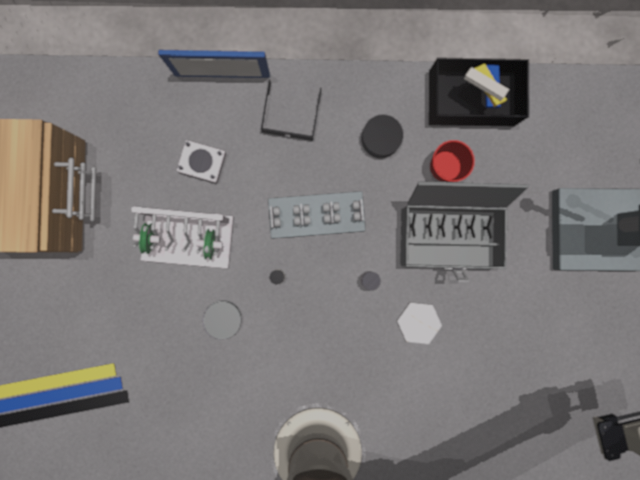

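Side view: there are two pulleys on the rack, at (264,162) and (269,190). The stand is at (335,275), the open case at (370,390) and the tin at (264,327). Top view: rack at (187,237), stand at (317,215), case at (453,238), tin at (369,281). I'll zoom in to get the edges.

```bash
python3 - <<'E'
import cv2,numpy as np
t=cv2.imread('pics/top0.png')
a=cv2.resize(t[175:300,120:380],None,fx=3,fy=3,interpolation=cv2.INTER_CUBIC)
b=cv2.resize(t[170:300,350:540],None,fx=4,fy=4,interpolation=cv2.INTER_CUBIC)
cv2.imwrite('pics/ca.png',a); cv2.imwrite('pics/cb.png',b)
E
```

```text
(no output)
```

View pics/ca.png

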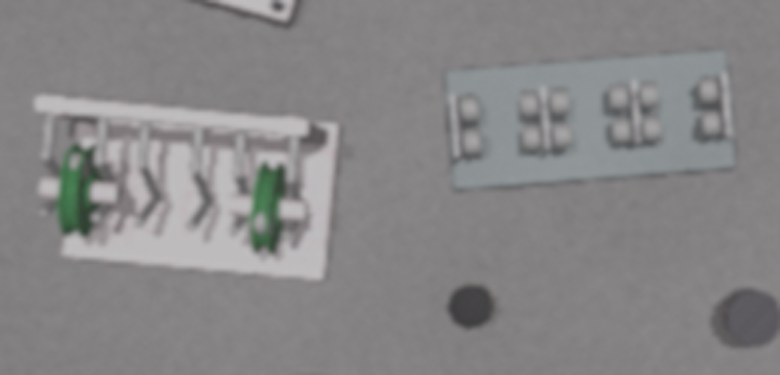

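View pics/cb.png

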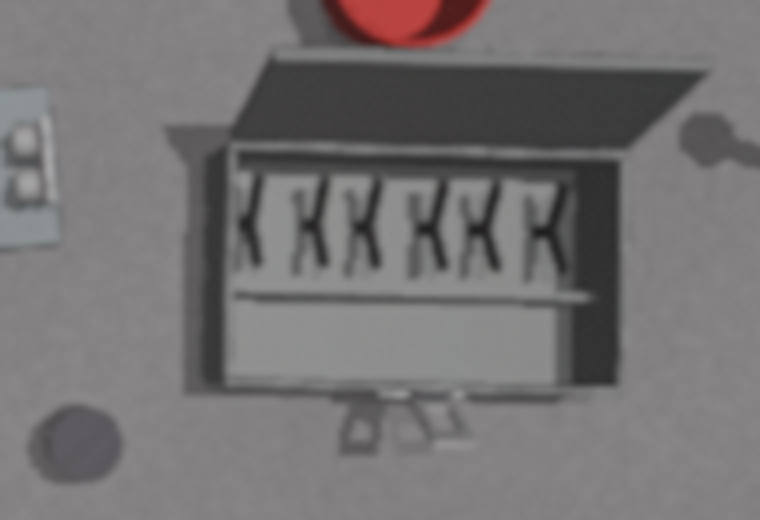

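Crop a shows the rack base corners at (338,123), (323,279) and (63,256). The axles run (40,188)–(117,193) and (233,203)–(303,210), and the stand corners are at (447,72), (727,50), (735,168), (455,188). Crop b shows the case rim at (230,145), (625,155), (618,387), (223,386), the tin top at about (83,442) and the hasp near (445,420).

```bash
python3 - <<'E'
from h import *
f=grab('top');s=grab('side','side1.png')
A=lambda p:(120+(p[0]+.5)/3-.5,175+(p[1]+.5)/3-.5)
B=lambda p:(350+(p[0]+.5)/4-.5,170+(p[1]+.5)/4-.5)
def P(name,pts,z,m):
    q=[onz(f,*m(p),z)[:2] for p in pts]; print(name,z,np.round(q,1).tolist()); return q
P('rackbase',[(338,123),(323,279),(63,256)],6,A)
P('axL',[(40,188),(117,193)],105,A);P('axR',[(233,203),(303,210)],105,A)
P('rail',[(37,103),(308,127)],140,A)
q=P('stand',[(447,72),(727,50),(735,168),(455,188)],6,A);print(np.mean(q,0))
P('stand rollers',[(470,108),(470,143),(530,105),(532,137),(558,103),(560,135),(619,99),(621,131),(648,97),(650,129),(709,93),(711,124)],60,A)
q=P('rim',[(230,145),(625,155),(618,387),(223,386)],100,B);print(np.mean(q,0))
P('saddles tips',[(258,225),(322,225),(378,225),(440,228),(495,228),(560,230)],60,B)
P('tin',[(83,442)],68,B)
# side crops
i=cv2.imread('pics/side1.png')
c=np.hstack([cv2.resize(i[140:240,240:340],(400,400),interpolation=2),cv2.resize(i[225:325,285:385],(400,400),interpolation=2)])
cv2.imwrite('pics/cs.png',c)
g=s['frame'].astype(int);m=((g[...,1]-g[...,0]>30)&(g[...,1]-g[...,2]>20)).astype('uint8')
n,l,st,ce=cv2.connectedComponentsWithStats(m);print([(st[k].tolist(),ce[k].round(1).tolist()) for k in range(1,n) if st[k][4]>60])
E
```

```text
rackbase 6 [[575.6, 217.7], [447.1, 227.7], [463.7, 440.6]]
axL 105 [[516.4, 430.7], [513.3, 372.0]]
axR 105 [[506.5, 283.3], [501.8, 229.6]]
rail 140 [[579.0, 424.0], [563.3, 221.6]]
stand 6 [[619.0, 128.6], [640.1, -103.3], [542.1, -110.6], [523.0, 120.5]]
[581.04965985   8.78535058]
stand rollers 60 [[585.2, 105.7], [557.3, 105.3], [588.1, 58.0], [562.6, 56.1], [590.0, 35.7], [564.5, 33.8], [593.8, -12.9], [568.2, -14.8], [595.7, -36.0], [570.1, -37.9], [599.4, -84.7], [574.6, -86.5]]
rim 100 [[596.9, -201.2], [593.8, -432.8], [458.4, -427.9], [456.7, -197.6]]
[ 526.46048587 -314.86393142]
saddles tips 60 [[552.5, -224.5], [553.0, -263.0], [553.4, -296.7], [552.0, -334.0], [552.3, -367.2], [551.6, -406.4]]
tin 68 [[422.3, -119.6]]
[([251, 151, 24, 26, 250], [259.9, 159.9]), ([255, 175, 27, 30, 306], [265.8, 186.4]), ([275, 185, 10, 19, 91], [280.5, 194.2])]
```

View pics/cs.png

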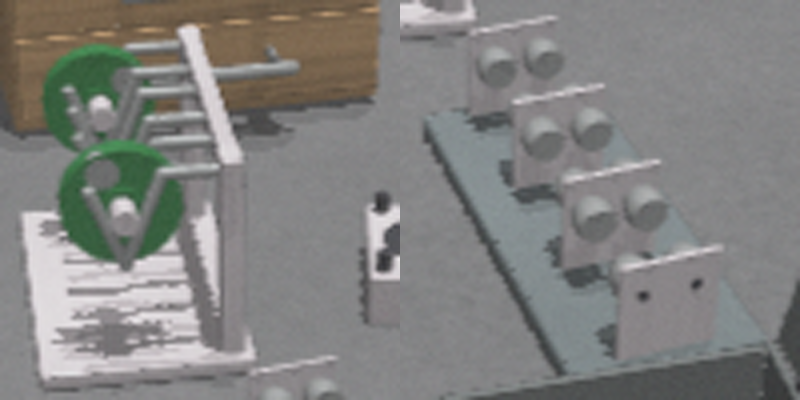

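Two pulleys sit in the outer rack bays, with plugs up or sideways. The axle middles are about (515,401) and (504,256), rack yaw about -4.2°. The stand is at (580,9.5), yaw about +4.8°. The case is at (525.5,-315), yaw about -0.7°. First move: up and across.

```bash
python3 -m inch '[0.02,0.02,0.04,-6, 0.06,0.06,0.08,-12, 0.10,0.10,0.11,-17.5, 0.14,0.15,0.11,-17.5, 0.18,0.20,0.11,-17.5, 0.22,0.26,0.11,-17.5, 0.26,0.31,0.11,-17.5, 0.30,0.36,0.11,-17.5, 0.34,0.41,0.11,-17.5, 0.36,0.46,0.11,-17.5]' 0.4
python3 - <<'E'
from h import *
s=robot.grab_frame('side')
for n,p,q in [('Raxle near end',(502.1,227.6,105),(270.4,193.4)),('L near end',(512.8,372.5,105),(240+101/4,140+111/4)),('railR end bottom?',(563,221,140),(240+232/4,140+160/4)),('base front-right',(447,227.7,0),(250.5,235.5))]:
    print(n,proj(s,p).round(1),q)
R=lambda a:np.array([[np.cos(a),-np.sin(a)],[np.sin(a),np.cos(a)]])
c=np.array([580,9.5]);
for x in(-13,13): 
    w=c+R(np.radians(4.8))@[x,-72+24-11];print('roller',proj(s,(*w,49)).round(1))
w=c+R(np.radians(4.8))@[-50,-117.5];print('stand front right corner base',proj(s,(*w,0)).round(1))
c=np.array([525.5,-315])
for x in(-71,71):
  for y in(-117,117): print('rim',x,y,proj(s,(*(c+R(np.radians(-.7))@[x,y]),100)).round(1))
print('tin',proj(s,(422.3,-119.6,68)).round(1), onz(s,263.5,311,68).round(1))
E
```

```text
time: 1.45
tool_pos: [504.1, -184.1, 314.9]
tool_rot: [[0.997, -0.073, 0.001], [-0.073, -0.997, 0.001], [0.001, -0.001, -1.0]]
wrist_force: [1.5, -0.7, 0.5]
opening: 55.4
Raxle near end [271.4 195.1] (270.4, 193.4)
L near end [265.1 168.9] (265.25, 167.75)
railR end bottom? [297.9 179.5] (298.0, 180.0)
base front-right [250.2 237.2] (250.5, 235.5)
roller [334.9 282.1]
roller [347.5 279.5]
stand front right corner base [327.1 325.2]
rim -71 -117 [331.9 452.6]
rim -71 117 [291.7 322.4]
rim 71 -117 [441.9 428.3]
rim 71 117 [377.3 308.7]
tin [263.2 310.1] [ 422.4 -122.2   68. ]
```

The side view agrees to 1–2 px. Going above the left pulley.

```bash
python3 -m inch '[0,0.06,0,0, 0,0.12,0,0, 0,0.18,0,0, 0.005,0.24,0,0, 0.005,0.30,0,0, 0.01,0.36,0,0, 0.01,0.42,-0.02,0, 0.0108,0.48,-0.05,0, 0.0108,0.54,-0.07,0, 0.0108,0.5855,-0.09,0]' 0.6
python3 -m inch '[0.000,0.001,-0.0,0,0,0.001,0,0,0,0.001,0,0,0,0.001,0,0,0,0.001,0,0,0,0.001,0,0,0,0.001,0,0,0,0.001,0,0,0,0.001,0,0,0,0.001,0,0]'
python3 - <<'E'
from h import *
f=grab('top','t2.png');s=grab('side','s2.png')
a=cv2.imread('pics/t2.png')[185:285,120:240];b=cv2.imread('pics/s2.png')[100:225,215:340]
cv2.imwrite('pics/c2.png',np.hstack([cv2.resize(a,(480,400),interpolation=2),cv2.resize(b,(400,400),interpolation=2)])[:,:])
E
```

```text
time: 2.75
tool_pos: [518.1, 414.0, 223.3]
tool_rot: [[0.998, -0.059, 0.001], [-0.059, -0.998, 0.006], [0.001, -0.006, -1.0]]
wrist_force: [0.4, -0.2, -1.7]
opening: 36.6
time: 4.0
tool_pos: [517.9, 415.1, 223.2]
tool_rot: [[0.998, -0.059, 0.001], [-0.059, -0.998, 0.006], [0.001, -0.006, -1.0]]
wrist_force: [-0.7, -0.1, 0.7]
opening: 36.5
```

```bash
python3 -c "
import cv2;i=cv2.imread('pics/c2.png');cv2.imwrite('pics/c2.png',cv2.resize(i,(800,364)))"
```

```text
(no output)
```

View pics/c2.png

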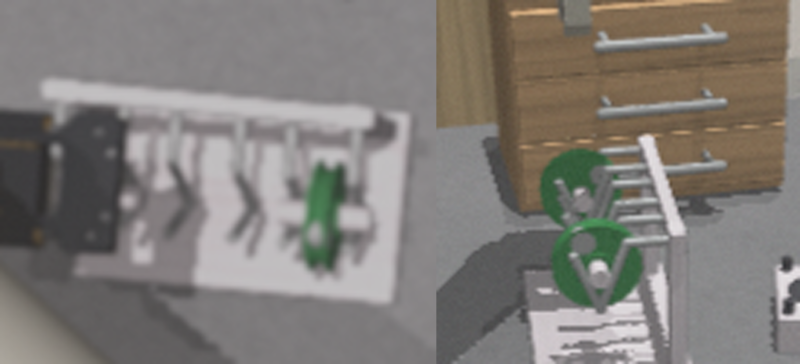

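The gripper overshot along y, because the pose is measured after it settles. It is now over (518,415). Correcting, then descending.

```bash
python3 -m inch '[-0.001,-0.005,0,-0.4, -0.003,-0.0137,0,-0.8, -0.003,-0.0137,0,-0.8, -0.003,-0.0137,-0.02,-0.8, -0.003,-0.0137,-0.04,-0.8, -0.003,-0.0137,-0.05,-0.8, -0.003,-0.0137,-0.05,-0.8, -0.003,-0.0137,-0.05,-0.8, -0.003,-0.0137,-0.05,-0.8, -0.003,-0.0137,-0.05,-0.8]'
python3 - <<'E'
from h import *
f=grab('top');s=grab('side','s3.png')
b=cv2.imread('pics/s3.png')[95:245,200:350]
cv2.imwrite('pics/c3.png',cv2.resize(b,(600,600),interpolation=2))
print(robot.read_state()['tool_pos'])
E
```

```text
time: 5.35
tool_pos: [515.3, 401.5, 173.8]
tool_rot: [[0.997, -0.073, 0.002], [-0.073, -0.997, 0.007], [0.001, -0.007, -1.0]]
wrist_force: [0.1, 0.4, 0.1]
opening: 37.2
[515.17552727 401.39240385 173.57094607]
```

View pics/c3.png

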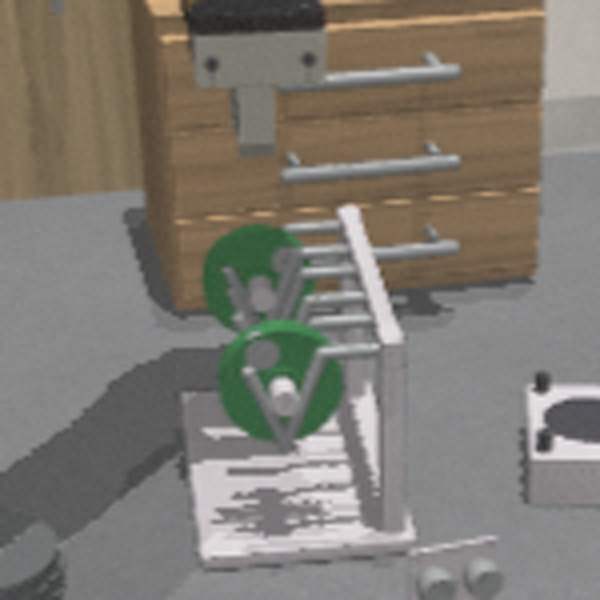

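```bash
python3 - <<'E'
from h import *
s=grab('side')
for p in [(515,365,160),(515,383,160),(515,401.4,141),(515,401.4,105),(515,372.4,105)]:
    q=proj(s,p); print(p,q.round(1),((q-[200,95])*4).round(0))
E
```

```text
(515, 365, 160) [265.5 149.3] [262. 217.]
(515, 383, 160) [264.2 146.6] [257. 206.]
(515, 401.4, 141) [263.4 151. ] [253. 224.]
(515, 401.4, 105) [264.  164.2] [256. 277.]
(515, 372.4, 105) [266.  168.8] [264. 295.]
```

The fingertip appears about 12 px higher than I computed. I'll check whether the picture lags by reading the column profile again now.

```bash
python3 - <<'E'
from h import *
s=grab('side')
print(robot.read_state()['tool_pos'],robot.read_state()['time'])
o=cv2.imread('pics/s3.png')[:,:,::-1]
for r in range(112,160,2): print(r,s['frame'][r,263].tolist(),o[r,263].tolist())
E
```

```text
[515.06923089 401.34693483 173.37615282] 5.55
112 [126, 122, 115] [123, 121, 113]
114 [125, 123, 116] [124, 122, 112]
116 [117, 115, 108] [118, 115, 108]
118 [121, 119, 111] [121, 120, 113]
120 [122, 120, 111] [123, 120, 112]
122 [122, 121, 112] [124, 123, 114]
124 [121, 120, 113] [120, 119, 110]
126 [122, 119, 112] [120, 118, 111]
128 [122, 119, 112] [121, 119, 110]
130 [122, 120, 110] [120, 119, 112]
132 [99, 97, 89] [94, 94, 85]
134 [107, 94, 79] [106, 95, 79]
136 [115, 95, 75] [117, 96, 74]
138 [122, 104, 79] [122, 101, 78]
140 [127, 104, 79] [129, 105, 82]
142 [118, 96, 74] [120, 101, 77]
144 [121, 100, 77] [126, 107, 83]
146 [122, 100, 78] [120, 101, 77]
148 [155, 127, 96] [155, 127, 97]
150 [126, 105, 81] [122, 104, 79]
152 [57, 98, 65] [59, 100, 67]
154 [50, 89, 57] [54, 91, 60]
156 [52, 90, 58] [53, 92, 60]
158 [50, 87, 56] [54, 92, 60]
```

```bash
python3 - <<'E'
from h import *
f=grab('top','t3.png');s=grab('side')
for z in (191,205,260,300): print('t0',z,proj(f,(150,-632,z)).round(1))
for z in (160,226,280,320): print('now',z,proj(f,(515,401.4,z)).round(1), proj(s,(515,401.4,z)).round(1))
a=cv2.imread('pics/t0.png') if 0 else cv2.imread('pics/top0.png')[385:480,560:640]
b=cv2.imread('pics/t3.png')[150:270,80:200]
cv2.imwrite('pics/c4.png',np.hstack([cv2.resize(a,(320,380),interpolation=2),cv2.resize(b,(380,380),interpolation=2)]))
E
```

```text
t0 191 [612.9 411.7]
t0 205 [616.2 413.5]
t0 260 [630.1 420.7]
t0 300 [641.  426.3]
now 160 [138.8 237.3] [263.  143.8]
now 226 [129.4 236.3] [261.6 118.1]
now 280 [121.1 235.4] [260.5  95.8]
now 320 [114.3 234.7] [259.6  78.5]
```

View pics/c4.png

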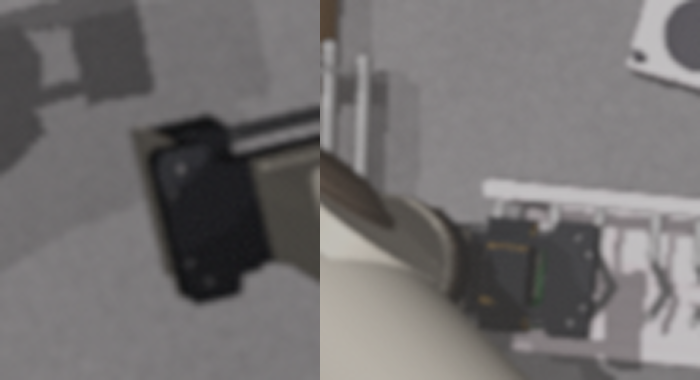

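The pictures can't settle it. A gentle descent will tell: at TCP z=137 I close and read the opening.

```bash
python3 -m inch '[0,0,-0.01,0,0,0,-0.02,0,0,0,-0.03,0,0,0,-0.036,0,0,0,-0.036,0,0,0,-0.036,0,0,0,-0.036,0,0,0,-0.036,0,0,0,-0.036,0,0,0,-0.036,0]'
python3 - <<'E'
from h import *
s=grab('side','s5.png')
b=cv2.imread('pics/s5.png')[95:215,200:350]
cv2.imwrite('pics/c5.png',cv2.resize(b,(750,600),interpolation=2))
E
```

```text
time: 6.9
tool_pos: [515.1, 401.3, 137.4]
tool_rot: [[0.997, -0.073, 0.001], [-0.073, -0.997, 0.006], [0.001, -0.006, -1.0]]
wrist_force: [0.8, -0.0, 0.3]
opening: 36.7
```

View pics/c5.png

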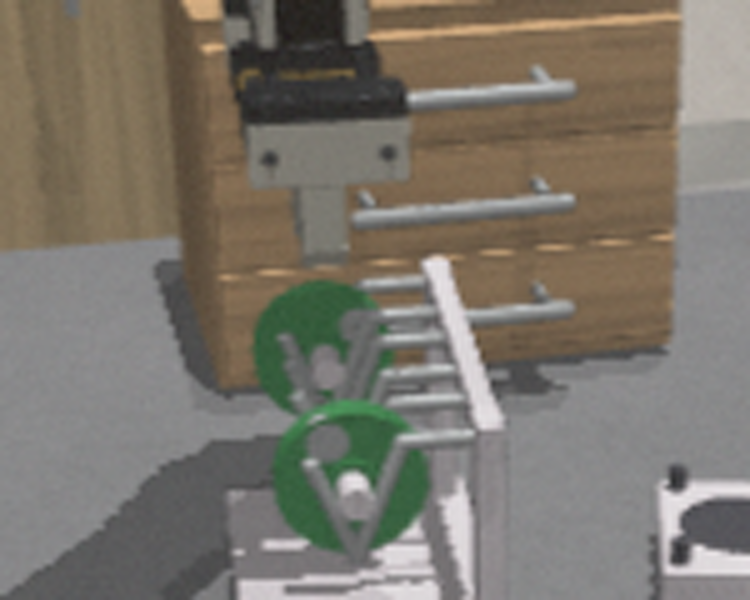

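The picture puts the fingertip at crop (325,265), just above the disc top, although tool_pos says it overlaps. Closing is the decisive and harmless test.

```bash
python3 -m inch '[0,0,0,0,0,0,0,0,0,0,0,0,0,0,0,0,0,0,0,0,0,0,0,0,0,0,0,0,0,0,0,0,0,0,0,0,0,0,0,0]' 1
```

```text
time: 8.2
tool_pos: [515.0, 401.3, 137.3]
tool_rot: [[0.997, -0.073, 0.001], [-0.073, -0.997, 0.006], [0.001, -0.006, -1.0]]
wrist_force: [0.3, 0.6, 0.1]
opening: 0.5
```

It closed on nothing, so the tips really do sit about 30 mm higher than the model says, as the side camera showed. Reopening and lowering by the camera's estimate.

```bash
python3 -m inch '[0,0,0,0,0,0,0,0,0,0,0,0,0,0,-0.004,0,0,0,-0.008,0,0,0,-0.012,0,0,0,-0.016,0,0,0,-0.016,0,0,0,-0.016,0,0,0,-0.016,0]' 0.6
python3 - <<'E'
from h import *
s=grab('side','s6.png')
e,d=ray(s,264,148); t=(380-e[1])/d[1]; print('tip at TCP137.4, y=380:',e+d*t)
b=cv2.imread('pics/s6.png')[95:215,200:350]
cv2.imwrite('pics/c6.png',cv2.resize(b,(750,600),interpolation=2))
E
```

```text
time: 9.45
tool_pos: [515.1, 401.4, 121.5]
tool_rot: [[0.997, -0.073, 0.002], [-0.073, -0.997, 0.006], [0.001, -0.007, -1.0]]
wrist_force: [-0.5, 1.0, -0.0]
opening: 36.6
tip at TCP137.4, y=380: [513.79656613 380.         157.49389947]
```

View pics/c6.png

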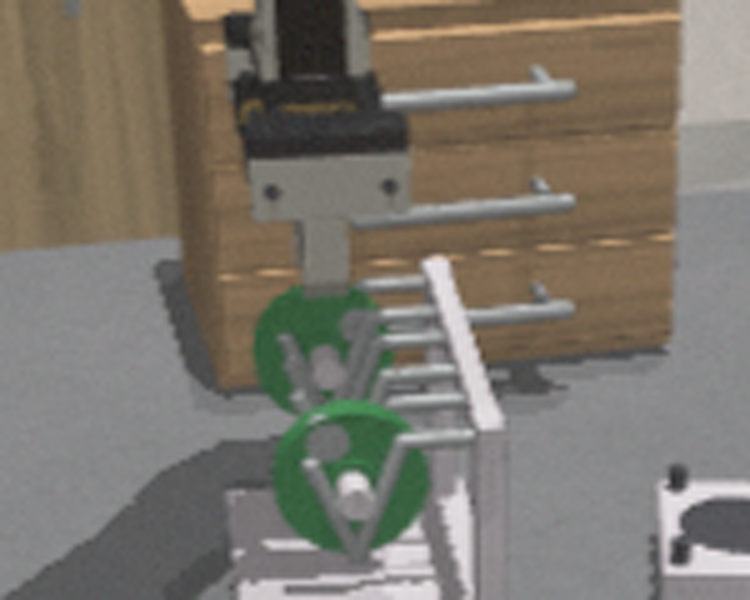

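The tip now just overlaps the disc top, at crop (325,297). The tips are therefore at about tool_pos z + 20. Going 18 mm further down and closing.

```bash
python3 -m inch '[0,0,-0.004,0,0,0,-0.008,0,0,0,-0.012,0,0,0,-0.016,0,0,0,-0.018,0,0,0,-0.018,0,0,0,-0.018,0,0,0,-0.018,0,0,0,-0.018,0,0,0,-0.018,0]' 
python3 -m inch '[0,0,0,0,0,0,0,0,0,0,0,0,0,0,0,0,0,0,0,0,0,0,0,0,0,0,0,0,0,0,0,0,0,0,0,0,0,0,0,0]' 1
```

```text
time: 10.75
tool_pos: [515.2, 401.4, 103.6]
tool_rot: [[0.997, -0.073, 0.002], [-0.073, -0.997, 0.007], [0.001, -0.007, -1.0]]
wrist_force: [0.0, -0.4, -0.2]
opening: 36.8
time: 12.0
tool_pos: [515.3, 401.1, 103.5]
tool_rot: [[0.997, -0.073, 0.002], [-0.073, -0.997, 0.006], [0.001, -0.006, -1.0]]
wrist_force: [0.3, -3.8, 1.4]
opening: 13.6
```

Gripped (13.6 mm). Lifting straight up, then over to the stand's left bay at (574,81).

```bash
python3 -m inch '[0,0,0.01,0,0,0,0.025,0,0,0,0.045,0,0,0,0.07,0,0,0,0.095,0,0,0,0.11,0,0,0,0.11,0,0,0,0.11,0,0,0,0.11,0,0,0,0.11,0]' 
python3 -m inch '[0.006,-0.03,0,0, 0.015,-0.075,0,1,0.025,-0.12,0,3,0.033,-0.165,0,5,0.042,-0.21,0,7,0.05,-0.255,0,9,0.055,-0.295,0,9,0.0587,-0.3199,0,9,0.0587,-0.3199,0,9,0.0587,-0.3199,0,9]'
python3 - <<'E'
from h import *
f=grab('top');s=grab('side','s7.png')
st=robot.read_state();print(st['tool_pos'],st['opening'],st['tool_rot'][:,1])
g=s['frame'].astype(int);m=((g[...,1]-g[...,0]>30)&(g[...,1]-g[...,2]>20)).astype('uint8')
n,l,S,ce=cv2.connectedComponentsWithStats(m);print([(S[k].tolist(),ce[k].round(1).tolist()) for k in range(1,n) if S[k][4]>60])
p=st['tool_pos']; print(proj(s,(p[0],p[1],p[2]+1.5)),proj(s,(p[0],p[1],p[2]+1.5-36)))
E
```

```text
time: 13.25
tool_pos: [514.9, 400.8, 212.6]
tool_rot: [[0.997, -0.073, 0.0], [-0.073, -0.997, 0.005], [-0.0, -0.005, -1.0]]
wrist_force: [-1.2, 0.6, -1.2]
opening: 13.9
time: 14.5
tool_pos: [573.3, 82.2, 212.5]
tool_rot: [[0.996, 0.084, -0.001], [0.085, -0.996, 0.006], [-0.0, -0.006, -1.0]]
wrist_force: [-0.6, 0.9, -1.4]
opening: 13.5
[573.26631512  82.89685364 212.57797778] 13.518462639737285 [ 0.0860364  -0.99627291 -0.00616661]
[([301, 158, 36, 35, 664], [315.9, 177.3]), ([255, 175, 27, 30, 315], [265.9, 186.5]), ([275, 185, 10, 19, 92], [280.4, 194.3])]
[318.61911451 174.3145529 ] [318.39670096 190.89286557]
```

The pulley is in the grip where expected: axle projected at (318.6,174.3), seen at (319,175.5). Descending in two stages.

```bash
python3 -m inch '[0.0007,-0.0017,-0.02,0,0.0007,-0.0017,-0.05,0,0.0007,-0.0017,-0.08,0,0.0007,-0.0017,-0.11,0,0.0007,-0.0017,-0.125,0,0.0007,-0.0017,-0.135,0,0.0007,-0.0017,-0.138,0,0.0007,-0.0017,-0.138,0,0.0007,-0.0017,-0.138,0,0.0007,-0.0017,-0.138,0]' 
python3 - <<'E'
from h import *
s=grab('side','s8.png')
b=cv2.imread('pics/s8.png')[180:330,270:390]
cv2.imwrite('pics/c8.png',cv2.resize(b,(480,600),interpolation=2))
print(robot.read_state()['tool_pos'])
E
```

```text
time: 15.85
tool_pos: [574.4, 81.2, 75.2]
tool_rot: [[0.996, 0.086, 0.0], [0.086, -0.996, 0.006], [0.001, -0.006, -1.0]]
wrist_force: [-0.4, 0.1, -1.1]
opening: 13.6
[574.30246142  81.15851725  75.09586352]
```

View pics/c8.png

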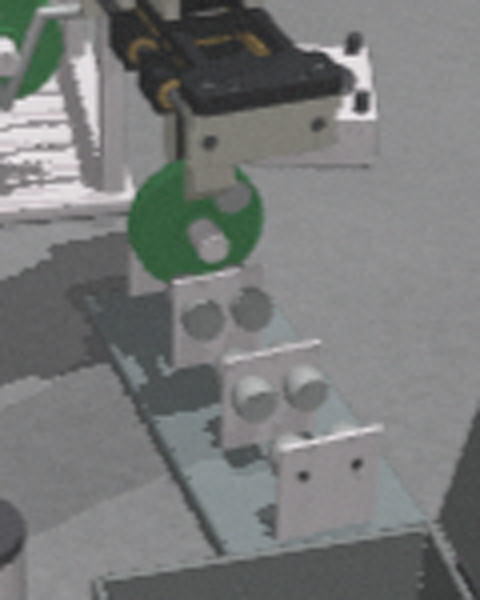

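The green disc sits above the left bay with its axle end at crop (210,240) and the rollers below. Lowering and releasing.

```bash
python3 -m inch '[0,0,-0.003,0,0,0,-0.006,0,0,0,-0.008,0,0,0,-0.01,0,0,0,-0.011,0,0,0,-0.012,0,0,0,-0.012,0,0,0,-0.012,0,0,0,-0.012,0,0,0,-0.012,0]' 
```

```text
time: 17.15
tool_pos: [574.4, 81.1, 63.2]
tool_rot: [[0.996, 0.086, 0.0], [0.086, -0.996, 0.006], [0.001, -0.006, -1.0]]
wrist_force: [0.1, 0.4, -0.8]
opening: 13.7
```

```bash
python3 -m inch '[0,0,-0.001,0,0,0,-0.0015,0,0,0,-0.0015,0,0,0,-0.0015,0,0,0,-0.0015,0,0,0,-0.0015,0,0,0,-0.0015,0,0,0,-0.0015,0,0,0,-0.0015,0,0,0,-0.0015,0]' 
python3 -m inch '[0,0,0,0,0,0,0,0,0,0,0,0,0,0,0,0,0,0,0,0,0,0,0.02,0,0,0,0.05,0,0,0,0.08,0,0,0,0.11,0,0,0,0.14,0]' 0.6
python3 - <<'E'
from h import *
f=grab('top');s=grab('side','s9.png')
print(robot.read_state()['tool_pos'])
g=s['frame'].astype(int);m=((g[...,1]-g[...,0]>30)&(g[...,1]-g[...,2]>20)).astype('uint8')
n,l,S,ce=cv2.connectedComponentsWithStats(m);print([(S[k].tolist(),ce[k].round(1).tolist()) for k in range(1,n) if S[k][4]>40])
print(proj(s,(574,81.2,62)),proj(s,(574,81.2,98)))
E
```

```text
time: 18.4
tool_pos: [574.4, 81.1, 61.7]
tool_rot: [[0.996, 0.086, 0.0], [0.086, -0.996, 0.006], [0.001, -0.006, -1.0]]
wrist_force: [0.2, -0.5, -0.8]
opening: 13.5
time: 19.65
tool_pos: [574.6, 81.3, 204.3]
tool_rot: [[0.996, 0.086, 0.002], [0.086, -0.996, 0.006], [0.003, -0.006, -1.0]]
wrist_force: [0.2, 0.8, -0.2]
opening: 37.0
[577.25860168  81.9468066  207.07481452]
[([255, 175, 27, 30, 312], [265.8, 186.5]), ([275, 185, 10, 19, 91], [280.5, 194.2]), ([302, 225, 33, 31, 578], [317.3, 237.3])]
[318.27807701 240.44274525] [318.48459481 225.83629616]
```

The left pulley is seated on the rollers, with its top at row 225 as predicted. Next, the right pulley at (504,256).

```bash
python3 -m inch '[-0.015,0.04,0,-2,-0.035,0.08,0,-4,-0.05,0.12,0,-6,-0.065,0.15,-0.01,-8,-0.073,0.1745,-0.02,-9.1,-0.073,0.1745,-0.03,-9.1,-0.073,0.1745,-0.04,-9.1,-0.073,0.1745,-0.04,-9.1,-0.073,0.1745,-0.04,-9.1,-0.073,0.1745,-0.04,-9.1]'
python3 - <<'E'
from h import *
f=grab('top');s=grab('side')
st=robot.read_state();print(st['tool_pos'],st['tool_rot'][:,1])
g=s['frame'].astype(int);m=((g[...,1]-g[...,0]>30)&(g[...,1]-g[...,2]>20)).astype('uint8')
n,l,S,ce=cv2.connectedComponentsWithStats(m);print([(S[k].tolist(),ce[k].round(1).tolist()) for k in range(1,n) if S[k][4]>40])
E
```

```text
time: 21.0
tool_pos: [504.8, 256.1, 167.5]
tool_rot: [[0.997, -0.073, 0.01], [-0.073, -0.997, 0.006], [0.01, -0.007, -1.0]]
wrist_force: [0.7, 0.0, 0.2]
opening: 37.1
[504.61128046 256.33448619 167.42518057] [-0.07297348 -0.99731224 -0.00656992]
[([263, 175, 19, 17, 151], [272.2, 181.6]), ([255, 178, 13, 27, 146], [259.6, 192.8]), ([275, 185, 10, 19, 90], [280.5, 194.1]), ([302, 225, 33, 31, 588], [317.2, 237.1])]
```

```bash
python3 -m inch '[0,0,-0.01,0,0,0,-0.02,0,0,0,-0.03,0,0,0,-0.04,0,0,0,-0.047,0,0,0,-0.053,0,0,0,-0.058,0,0,0,-0.062,0,0,0,-0.064,0,0,0,-0.064,0]' 
python3 -m inch '[0,0,0,0,0,0,0,0,0,0,0,0,0,0,0,0,0,0,0,0,0,0,0,0,0,0,0,0,0,0,0,0,0,0,0,0,0,0,0,0]' 1
```

```text
time: 22.35
tool_pos: [504.6, 256.3, 103.4]
tool_rot: [[0.997, -0.073, 0.01], [-0.073, -0.997, 0.006], [0.01, -0.007, -1.0]]
wrist_force: [-0.1, -0.6, -0.1]
opening: 36.8
time: 23.6
tool_pos: [504.7, 256.3, 103.5]
tool_rot: [[0.997, -0.073, 0.01], [-0.073, -0.997, 0.006], [0.01, -0.007, -1.0]]
wrist_force: [-1.1, -1.1, 3.1]
opening: 13.6
```

```bash
python3 -m inch '[0,0,0.01,0,0,0,0.025,0,0,0,0.045,0,0,0,0.07,0,0,0,0.095,0,0,0,0.11,0,0,0,0.11,0,0,0,0.11,0,0,0,0.11,0,0,0,0.11,0]' 
python3 -m inch '[0.008,-0.03,0,0, 0.02,-0.075,0,1,0.033,-0.12,0,3,0.045,-0.165,0,5,0.057,-0.21,0,7,0.068,-0.255,0,9,0.076,-0.295,0,9,0.0813,-0.3185,0,9,0.0813,-0.3185,0,9,0.0813,-0.3185,0,9]'
python3 - <<'E'
from h import *
f=grab('top');s=grab('side')
st=robot.read_state();print(st['tool_pos'],st['opening'],st['tool_rot'][:,1])
g=s['frame'].astype(int);m=((g[...,1]-g[...,0]>30)&(g[...,1]-g[...,2]>20)).astype('uint8')
n,l,S,ce=cv2.connectedComponentsWithStats(m);print([(S[k].tolist(),ce[k].round(1).tolist()) for k in range(1,n) if S[k][4]>60])
p=st['tool_pos']; print(proj(s,(p[0],p[1],p[2])),proj(s,(p[0],p[1],p[2]-36)))
E
```

```text
time: 24.85
tool_pos: [504.3, 256.1, 212.7]
tool_rot: [[0.997, -0.073, 0.009], [-0.073, -0.997, 0.005], [0.009, -0.006, -1.0]]
wrist_force: [0.4, 0.6, -0.8]
opening: 13.6
time: 26.1
tool_pos: [585.3, -60.8, 212.4]
tool_rot: [[0.996, 0.085, 0.007], [0.085, -0.996, 0.008], [0.008, -0.007, -1.0]]
wrist_force: [0.5, 0.5, -0.8]
opening: 13.5
[585.38035054 -60.27251115 212.59623489] 13.413123621093483 [ 0.08667283 -0.99621305 -0.00688296]
[([326, 190, 41, 39, 824], [344.5, 211.3]), ([302, 225, 33, 31, 595], [317.2, 237.2])]
[346.92731199 208.77362019] [346.03139573 226.70444514]
```

```bash
python3 -m inch '[0.0006,-0.0019,-0.02,0,0.0006,-0.0019,-0.05,0,0.0006,-0.0019,-0.08,0,0.0006,-0.0019,-0.11,0,0.0006,-0.0019,-0.125,0,0.0006,-0.0019,-0.135,0,0.0006,-0.0019,-0.141,0,0.0006,-0.0019,-0.147,0,0.0006,-0.0019,-0.149,0,0.0006,-0.0019,-0.15,0]' 
python3 -m inch '[0,0,-0.0005,0,0,0,-0.0005,0,0,0,-0.0005,0,0,0,-0.0005,0,0,0,-0.0005,0,0,0,-0.0005,0,0,0,-0.0005,0,0,0,-0.0005,0,0,0,-0.0005,0,0,0,-0.0005,0]' 
```

```text
time: 27.45
tool_pos: [586.2, -62.3, 62.9]
tool_rot: [[0.996, 0.087, 0.008], [0.086, -0.996, 0.007], [0.009, -0.007, -1.0]]
wrist_force: [-0.0, 0.3, -0.3]
opening: 13.7
time: 28.7
tool_pos: [586.6, -62.3, 62.6]
tool_rot: [[0.996, 0.086, 0.009], [0.086, -0.996, 0.007], [0.01, -0.007, -1.0]]
wrist_force: [1.2, -0.3, 1.6]
opening: 13.4
```

Contact with the rollers. Release, retreat and wait.

```bash
python3 -m inch '[0,0,0,0,0,0,0,0,0,0,0,0,0,0,0,0,0,0,0,0,0,0,0.02,0,0,0,0.05,0,0,0,0.08,0,0,0,0.11,0,0,0,0.14,0]' 0.6
for i in 1 2 3 4; do :; done
python3 -m inch '[0,0.03,0,0,0,0.06,0,0,0,0.08,0,0,0,0.08,0,0,0,0.08,0,0,0,0.08,0,0,0,0.08,0,0,0,0.08,0,0,0,0.08,0,0,0,0.08,0,0]'
python3 -m inch '[0,0,0,0,0,0,0,0,0,0,0,0,0,0,0,0,0,0,0,0,0,0,0,0,0,0,0,0,0,0,0,0,0,0,0,0,0,0,0,0]'
python3 -m inch '[0,0,0,0,0,0,0,0,0,0,0,0,0,0,0,0,0,0,0,0,0,0,0,0,0,0,0,0,0,0,0,0,0,0,0,0,0,0,0,0]'
python3 -m inch '[0,0,0,0,0,0,0,0,0,0,0,0,0,0,0,0,0,0,0,0,0,0,0,0,0,0,0,0,0,0,0,0,0,0,0,0,0,0,0,0]'
python3 - <<'E'
from h import *
f=grab('top','t10.png');s=grab('side','s10.png')
b=cv2.imread('pics/s10.png')[190:340,235:385]
cv2.imwrite('pics/c10.png',cv2.resize(b,(600,600),interpolation=2))
for fr,n in((s,'s'),(f,'t')):
    g=fr['frame'].astype(int);m=((g[...,1]-g[...,0]>30)&(g[...,1]-g[...,2]>20)).astype('uint8')
    k_,l,S,ce=cv2.connectedComponentsWithStats(m);print(n,[(S[k].tolist(),ce[k].round(1).tolist()) for k in range(1,k_) if S[k][4]>30])
for p in [(574,81.2),(586,-62.2)]: print(proj(s,(*p,62)),proj(f,(*p,62)),proj(f,(*p,98)))
# tin: dark lid near expected
print(proj(f,(422.3,-121,68)))
E
```

```text
time: 29.95
tool_pos: [586.8, -62.2, 205.2]
tool_rot: [[0.996, 0.087, 0.011], [0.087, -0.996, 0.007], [0.011, -0.006, -1.0]]
wrist_force: [-0.6, 0.6, -0.9]
opening: 36.7
time: 31.2
tool_pos: [586.8, 17.8, 205.2]
tool_rot: [[0.996, 0.087, 0.011], [0.087, -0.996, 0.007], [0.011, -0.006, -1.0]]
wrist_force: [-0.1, -0.4, 0.2]
opening: 36.7
time: 32.45
tool_pos: [586.9, 17.8, 205.2]
tool_rot: [[0.996, 0.087, 0.011], [0.087, -0.996, 0.007], [0.011, -0.006, -1.0]]
wrist_force: [0.3, 0.5, 0.4]
opening: 36.3
time: 33.7
tool_pos: [586.8, 17.8, 205.2]
tool_rot: [[0.996, 0.087, 0.011], [0.087, -0.996, 0.007], [0.011, -0.006, -1.0]]
wrist_force: [1.0, 0.4, 0.1]
opening: 36.4
time: 34.95
tool_pos: [586.8, 17.8, 205.2]
tool_rot: [[0.996, 0.087, 0.011], [0.087, -0.996, 0.007], [0.011, -0.006, -1.0]]
wrist_force: [-0.3, 0.2, 0.4]
opening: 36.7
s [([302, 225, 33, 31, 579], [317.3, 237.3]), ([326, 262, 37, 35, 743], [343.3, 276.0])]
t []
[318.27807701 240.44274525] [286.49419633 215.39539067] [285.79275609 214.32454813]
[344.05209177 279.25990033] [346.59903699 211.08493414] [347.4701301  209.90390475]
[370.97072046 280.12903464]
```

View pics/c10.png

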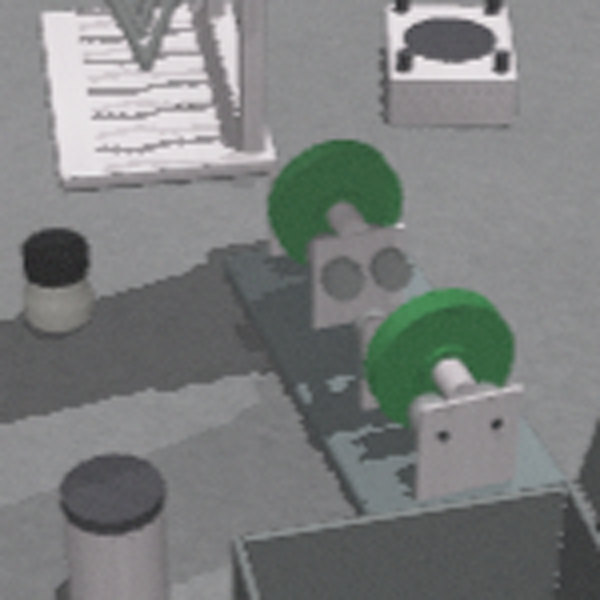

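Both pulleys stand on the rollers with no plug visible above, so the plugs are down: crop (335,205) and (440,360). Grasping the right one.

```bash
python3 -m inch '[0,-0.03,0,0,0,-0.06,0,0,-0.0003,-0.0801,0,0,-0.0003,-0.0801,-0.01,0,-0.0003,-0.0801,-0.04,0,-0.0003,-0.0801,-0.07,0,-0.0003,-0.0801,-0.1,0,-0.0003,-0.0801,-0.12,0,-0.0003,-0.0801,-0.135,0,-0.0003,-0.0801,-0.141,0]' 
python3 -m inch '[0,0,-0.001,0,0,0,-0.001,0,0,0,-0.001,0,0,0,-0.001,0,0,0,-0.001,0,0,0,-0.001,0,0,0,-0.001,0,0,0,-0.001,0,0,0,-0.001,0,0,0,-0.001,0]' 
python3 -m inch '[0,0,0,0,0,0,0,0,0,0,0,0,0,0,0,0,0,0,0,0,0,0,0,0,0,0,0,0,0,0,0,0,0,0,0,0,0,0,0,0]' 1
```

```text
time: 36.3
tool_pos: [585.9, -61.1, 63.1]
tool_rot: [[0.996, 0.088, 0.009], [0.088, -0.996, 0.008], [0.01, -0.007, -1.0]]
wrist_force: [-0.3, 0.1, -0.1]
opening: 37.1
time: 37.55
tool_pos: [586.0, -61.1, 62.1]
tool_rot: [[0.996, 0.088, 0.009], [0.088, -0.996, 0.008], [0.01, -0.007, -1.0]]
wrist_force: [-0.1, 0.1, -0.3]
opening: 36.9
time: 38.8
tool_pos: [586.0, -61.2, 62.1]
tool_rot: [[0.996, 0.088, 0.009], [0.088, -0.996, 0.008], [0.01, -0.007, -1.0]]
wrist_force: [-0.4, -1.7, -0.8]
opening: 13.5
```

```bash
python3 -m inch '[0,0,0.01,0,0,0,0.025,0,0,0,0.045,0,0,0,0.07,0,0,0,0.095,0,0,0,0.12,0,0,0,0.13,0,0,0,0.13,0,0,0,0.13,0,0,0,0.13,0]' 
python3 - <<'E'
from h import *
s=grab('side');f=grab('top','t11.png')
i=cv2.imread('pics/t11.png')[175:280,390:515]
j=cv2.cvtColor(s['frame'],cv2.COLOR_RGB2BGR)[300:480,270:450]
cv2.imwrite('pics/c11.png',np.hstack([cv2.resize(i,(400,336),interpolation=2),cv2.resize(j,(336,336),interpolation=2)]))
R=lambda a:np.array([[np.cos(a),-np.sin(a)],[np.sin(a),np.cos(a)]])
c=np.array([525.5,-315])
for y in(-92,-52,-20,20,52,92):
  w=c+R(np.radians(-.7))@[28,y]
  a=proj(f,(*w,40));b=proj(s,(*w,40)); print(y,((a-[390,175])*3.2).round(0),((b-[270,300])*336/180+[400,0]).round(0))
for x in(-71,71):
  for y in(-117,117):
   w=(*(c+R(np.radians(-.7))@[x,y]),100);print('rim',x,y,((proj(f,w)-[390,175])*3.2).round(0),((proj(s,w)-[270,300])*336/180+[400,0]).round(0))
print(robot.read_state()['tool_pos'])
E
```

```text
time: 40.05
tool_pos: [585.2, -61.1, 190.9]
tool_rot: [[0.996, 0.088, 0.007], [0.088, -0.996, 0.008], [0.008, -0.008, -1.0]]
wrist_force: [-0.6, -0.2, -0.7]
opening: 13.6
-92 [312. 167.] [637. 276.]
-52 [260. 166.] [617. 230.]
-20 [218. 165.] [603. 196.]
20 [166. 164.] [586. 157.]
52 [124. 163.] [573. 128.]
92 [ 71. 161.] [558.  94.]
rim -71 -117 [370. 300.] [516. 285.]
rim -71 117 [ 49. 293.] [441.  42.]
rim 71 -117 [371. 105.] [721. 240.]
rim 71 117 [52. 97.] [600.  16.]
[585.45097557 -61.10621386 191.23697786]
```

View pics/c11.png

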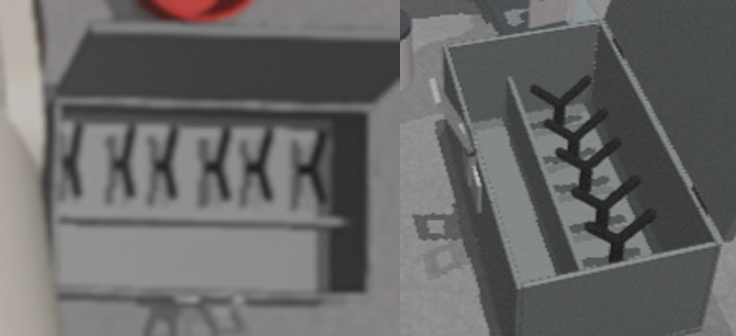

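The side crop agrees with the predicted V columns to about 1 px and puts the rows about 2 px lower, so I take the case at (525.5,-316.5). The middle saddle is at (553.5,-316.8). Carrying the first pulley there.

```bash
python3 -m inch '[-0.02,-0.02,0,-1,-0.035,-0.06,0,-2,-0.035,-0.11,0,-4,-0.035,-0.16,0,-5.7,-0.035,-0.21,0,-5.7,-0.035,-0.245,0,-5.7,-0.032,-0.2557,0,-5.7,-0.032,-0.2557,0,-5.7,-0.032,-0.2557,-0.01,-5.7,-0.032,-0.2557,-0.02,-5.7]'
python3 -m inch '[0,0,-0.01,0,0,0,-0.02,0,0,0,-0.03,0,0,0,-0.04,0,0,0,-0.05,0,0,0,-0.05,0,0,0,-0.05,0,0,0,-0.05,0,0,0,-0.05,0,0,0,-0.05,0]'
python3 - <<'E'
from h import *
s=grab('side','s12.png')
st=robot.read_state();p=st['tool_pos'];print(p,st['opening'],st['tool_rot'][:,1])
g=s['frame'].astype(int);m=((g[...,1]-g[...,0]>30)&(g[...,1]-g[...,2]>20)).astype('uint8')
n,l,S,ce=cv2.connectedComponentsWithStats(m);print([(S[k].tolist(),ce[k].round(1).tolist()) for k in range(1,n) if S[k][4]>60])
for dx in(-36,0,36): print(proj(s,(p[0]+dx,p[1]-7,p[2])).round(1),proj(s,(p[0]+dx,p[1]+7,p[2])).round(1))
cv2.imwrite('pics/c12.png',cv2.resize(cv2.imread('pics/s12.png')[260:480,270:490],(600,600),interpolation=2))
E
```

```text
time: 41.4
tool_pos: [553.8, -314.7, 170.5]
tool_rot: [[1.0, -0.009, 0.008], [-0.009, -1.0, 0.008], [0.008, -0.009, -1.0]]
wrist_force: [-0.1, 0.1, -0.9]
opening: 13.8
time: 42.65
tool_pos: [553.9, -314.8, 120.7]
tool_rot: [[1.0, -0.009, 0.009], [-0.009, -1.0, 0.008], [0.009, -0.008, -1.0]]
wrist_force: [-0.3, -0.2, -1.3]
opening: 13.4
[ 553.86774921 -314.7200678   120.65790976] 13.388994369236011 [-0.00881249 -0.99992659 -0.00831639]
[([302, 225, 33, 31, 594], [317.2, 237.2]), ([353, 335, 26, 43, 712], [365.8, 356.4]), ([388, 358, 15, 13, 106], [395.1, 362.8])]
[355.3 363.4] [352.1 356.1]
[380.  358.6] [376.4 351.5]
[404.2 353.9] [400.2 346.9]
```

View pics/c12.png

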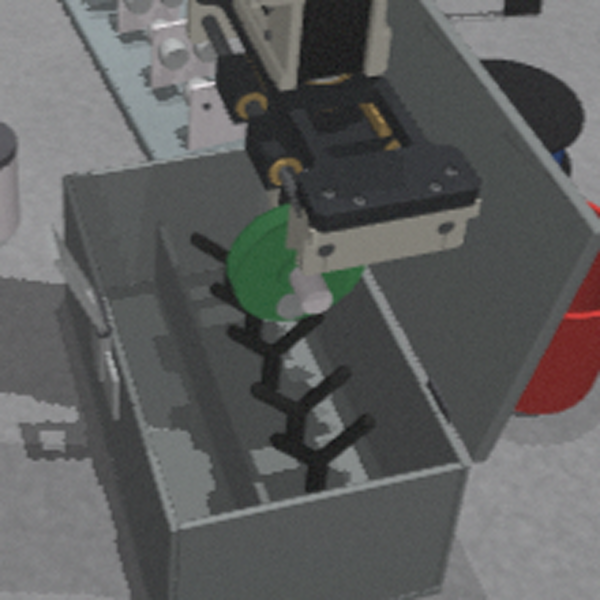

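The plug at crop (289,305) looks a little to the left of straight down. Measuring its angle numerically.

```bash
python3 - <<'E'
from h import *
s=grab('side')
p=robot.read_state()['tool_pos'];y=p[1]-7
im=s['frame'].astype(int)
# rectify disc face plane (y const): 4px/mm grid, x -40..40, z -40..40
xs=np.arange(-40,40,.25);zs=np.arange(40,-40,-.25)
src=np.float32([proj(s,(p[0]+a,y,p[2]+b)) for a,b in[(-40,40),(40,40),(40,-40),(-40,-40)]])
M=cv2.getPerspectiveTransform(src,np.float32([[0,0],[320,0],[320,320],[0,320]]))
w=cv2.warpPerspective(s['frame'],M,(320,320))
cv2.imwrite('pics/rect.png',cv2.cvtColor(w,cv2.COLOR_RGB2BGR))
g=w.astype(int);grn=(g[...,1]-g[...,0]>20)
print('green extents x',[(np.where(grn.any(0))[0][k]/4-40) for k in(0,-1)],'z',[40-np.where(grn.any(1))[0][k]/4 for k in(0,-1)])
for r in range(160,310,8): print(40-r/4,''.join('G' if grn[r,c] else ('#' if g[r,c].sum()>330 else 'o' if g[r,c].sum()>240 else '.') for c in range(0,320,4)))
E
```

```text
green extents x [np.float64(-40.0), np.float64(35.25)] z [np.float64(40.0), np.float64(-36.5)]
0.0 ...GGGGGGGGGGGGGGGGGGGGGGGGGGGGGGGGo############################################
-2.0 ...GGGGGGGGGGGGGGGGGGGGGGGGGGGGGGGoo############################################
-4.0 ....GGGGGGGGGGGGGGGGGGGGGGGGGGGGGGoo############################################
-6.0 .....GGGGGGGGGGGGGGGGGGGGGGGGGGGGGoo###############oGGGGGGGGGGGGGGGGGGGGGGGooooo
-8.0 .....GGGGGGGGGGGGGGGGGGGGGGGGGGGGGGoo##############ooGGGGGGGGGGGGGGGGGGGGGGGo#oo
-10.0 ......GGGGGGGGGGGGGGGGGGGGGGGGGGGGGGo###############ooGGGGGGGGGGGGGGGGGGGGGG###o
-12.0 .......GGGGGGGGGGGGGGGGGGGGGGGGGGGGGGo###############ooGGGGGGGGGGGGGGGGGGGG#####
-14.0 .......GGGGGGGGGGGGGGGGGGGGGGGGGGGGGGoo###############ooGGGGGGGGGGGGGGGGGGGo####
-16.0 oo......GGGGGGGGGGGGGGGGGGGGGGGGGooooooo##############ooGGGGGGGGGGGGGGGGGG..o###
-18.0 oooo......GGGGGGGGGGGGGGGGGGGGGooooooooo################oGGGGGGGGGGGGGGGG....o##
-20.0 ooooooo....GGGGGGGGGGGGGGGGGGGooooooooooo#################GGGGGGGGGGGGG.......o#
-22.0 ooooooooo...GGGGGGGGGGGGGGGGGooooooooooooo#################GGGGGGGGGGG........oo
-24.0 oooooooooo....GGGGGGGGGGGGGGGooooooooooooo##################GGGGGGGGG..........o
-26.0 ooooooooooo.....GGGGGGGGGGGGGooooooooooooo##################GGGGGG..............
-28.0 oo...oooo.........GGGGGGGGGGGGooo###oooooo##################GGGGG...............
-30.0 ....................GGGGGGGGGGGooo##oooooo#################ooGG.................
-32.0 .......................oGGGGGGGGooooooooooooo#############oo....................
-34.0 ..........................o.GGGGGGooooooooooGGGoo######ooo......................
-36.0 .............................oo##oGGGGooo.GGGGG.................................
```

The plug centre is at about x=-1, z=-25 mm from the axle, so straight down. Lowering into the saddle.

```bash
python3 -m inch '[-0.0003,-0.0018,0,0,-0.0003,-0.0018,-0.008,0,-0.0003,-0.0018,-0.016,0,-0.0003,-0.0018,-0.024,0,-0.0003,-0.0018,-0.032,0,-0.0003,-0.0018,-0.04,0,-0.0003,-0.0018,-0.048,0,-0.0003,-0.0018,-0.055,0,-0.0003,-0.0018,-0.06,0,-0.0003,-0.0018,-0.063,0]'
python3 -m inch '[0,0,-0.001,0,0,0,-0.002,0,0,0,-0.003,0,0,0,-0.004,0,0,0,-0.005,0,0,0,-0.006,0,0,0,-0.006,0,0,0,-0.006,0,0,0,-0.006,0,0,0,-0.006,0]'
```

```text
time: 44.0
tool_pos: [553.5, -316.5, 57.3]
tool_rot: [[1.0, -0.009, 0.008], [-0.009, -1.0, 0.008], [0.008, -0.008, -1.0]]
wrist_force: [0.6, -0.3, -1.2]
opening: 14.0
time: 45.25
tool_pos: [553.5, -316.5, 51.3]
tool_rot: [[1.0, -0.009, 0.008], [-0.009, -1.0, 0.008], [0.008, -0.008, -1.0]]
wrist_force: [0.0, -0.4, -1.6]
opening: 13.9
```

```bash
python3 -m inch '[0,0,-0.001,0,0,0,-0.002,0,0,0,-0.0025,0,0,0,-0.0025,0,0,0,-0.0025,0,0,0,-0.0025,0,0,0,-0.0025,0,0,0,-0.0025,0,0,0,-0.0025,0,0,0,-0.0025,0]'
```

```text
time: 46.5
tool_pos: [553.5, -316.5, 48.8]
tool_rot: [[1.0, -0.009, 0.008], [-0.009, -1.0, 0.008], [0.008, -0.008, -1.0]]
wrist_force: [-0.4, -0.2, -1.4]
opening: 13.9
```

```bash
python3 -m inch '[0,0,-0.001,0,0,0,-0.001,0,0,0,-0.001,0,0,0,-0.001,0,0,0,-0.001,0,0,0,-0.001,0,0,0,-0.001,0,0,0,-0.001,0,0,0,-0.001,0,0,0,-0.001,0]'
python3 -m inch '[0,0,-0.0005,0,0,0,-0.001,0,0,0,-0.001,0,0,0,-0.001,0,0,0,-0.001,0,0,0,-0.001,0,0,0,-0.001,0,0,0,-0.001,0,0,0,-0.001,0,0,0,-0.001,0]'
```

```text
time: 47.75
tool_pos: [553.7, -316.6, 48.3]
tool_rot: [[1.0, -0.009, 0.009], [-0.009, -1.0, 0.008], [0.008, -0.008, -1.0]]
wrist_force: [-2.5, 1.4, 5.2]
opening: 13.7
time: 49.0
tool_pos: [553.8, -316.6, 48.2]
tool_rot: [[1.0, -0.009, 0.009], [-0.009, -1.0, 0.008], [0.009, -0.008, -1.0]]
wrist_force: [-3.1, 1.8, 8.3]
opening: 13.7
```

Seated. Release, lift, then go back for the other pulley.

```bash
python3 -m inch '[0,0,0,0,0,0,0,0,0,0,0,0,0,0,0,0,0,0,0.01,0,0,0,0.03,0,0,0,0.06,0,0,0,0.09,0,0,0,0.12,0,0,0,0.15,0]' 0.7
python3 -m inch '[-0.005,0.02,0.01,0,-0.008,0.06,0.01,0,-0.008,0.11,0.01,0,-0.005,0.16,0.01,0,0,0.21,0.01,1,0.005,0.26,0.01,3,0.01,0.31,0,5,0.015,0.355,0,5.7,0.02,0.389,0,5.7,0.0208,0.3977,0,5.7]'
python3 - <<'E'
from h import *
f=grab('top');s=grab('side')
st=robot.read_state();p=st['tool_pos'];print(p,st['opening'],st['tool_rot'][:,1])
g=s['frame'].astype(int);m=((g[...,1]-g[...,0]>30)&(g[...,1]-g[...,2]>20)).astype('uint8')
n,l,S,ce=cv2.connectedComponentsWithStats(m);print([(S[k].tolist(),ce[k].round(1).tolist()) for k in range(1,n) if S[k][4]>60])
print('seat',[proj(s,(553.5+a,-316.6-7,48+b)).round(1).tolist() for a,b in((-36,0),(36,0),(0,36))])
E
```

```text
time: 50.25
tool_pos: [554.2, -316.7, 201.3]
tool_rot: [[1.0, -0.009, 0.011], [-0.009, -1.0, 0.007], [0.011, -0.007, -1.0]]
wrist_force: [0.4, -0.2, -0.1]
opening: 27.7
time: 51.5
tool_pos: [573.5, 85.4, 201.5]
tool_rot: [[0.995, 0.097, 0.009], [0.096, -0.995, 0.009], [0.01, -0.008, -1.0]]
wrist_force: [0.3, -1.0, -0.6]
opening: 27.6
[573.98596521  82.31166779 201.26884932] 27.719582523574317 [ 0.09328438 -0.99561601 -0.0068407 ]
[([302, 225, 33, 31, 576], [317.4, 237.3]), ([351, 371, 49, 41, 1168], [373.3, 387.7])]
seat [[352.8, 399.8], [399.1, 390.1], [378.2, 377.9]]
```

```bash
python3 -m inch '[0.0003,-0.001,0,-0.4,0.0003,-0.001,0,-0.5,0.0003,-0.001,-0.01,-0.5,0.0003,-0.001,-0.03,-0.5,0.0003,-0.001,-0.06,-0.5,0.0003,-0.001,-0.09,-0.5,0.0003,-0.001,-0.115,-0.5,0.0003,-0.001,-0.13,-0.5,0.0003,-0.001,-0.138,-0.5,0.0003,-0.001,-0.139,-0.5]' 
python3 -m inch '[0,0,0,0,0,0,0,0,0,0,0,0,0,0,0,0,0,0,0,0,0,0,0,0,0,0,0,0,0,0,0,0,0,0,0,0,0,0,0,0]' 1
python3 -m inch '[0,0,0.01,0,0,0,0.025,0,0,0,0.045,0,0,0,0.07,0,0,0,0.095,0,0,0,0.12,0,0,0,0.14,0,0,0,0.14,0,0,0,0.14,0,0,0,0.14,0]' 
```

```text
time: 52.85
tool_pos: [574.3, 81.3, 62.2]
tool_rot: [[0.996, 0.085, 0.009], [0.084, -0.996, 0.008], [0.01, -0.007, -1.0]]
wrist_force: [0.4, 0.7, 0.7]
opening: 27.9
time: 54.1
tool_pos: [575.1, 81.4, 62.8]
tool_rot: [[0.996, 0.084, 0.011], [0.084, -0.996, 0.008], [0.011, -0.007, -1.0]]
wrist_force: [1.6, 0.0, 6.2]
opening: 13.8
time: 55.35
tool_pos: [574.2, 81.2, 201.6]
tool_rot: [[0.996, 0.085, 0.009], [0.084, -0.996, 0.008], [0.009, -0.007, -1.0]]
wrist_force: [0.2, 0.2, -1.2]
opening: 13.7
```

```bash
python3 -m inch '[-0.01,-0.03,0,0,-0.02,-0.08,0,-1,-0.025,-0.13,0,-3,-0.025,-0.18,0,-5.4,-0.025,-0.23,0,-5.4,-0.025,-0.28,0,-5.4,-0.021,-0.315,0,-5.4,-0.0197,-0.327,0,-5.4,-0.0197,-0.327,-0.01,-5.4,-0.0197,-0.327,-0.02,-5.4]'
python3 -m inch '[0,0,-0.01,0,0,0,-0.02,0,0,0,-0.03,0,0,0,-0.04,0,0,0,-0.05,0,0,0,-0.06,0,0,0,-0.06,0,0,0,-0.06,0,0,0,-0.06,0,0,0,-0.06,0]'
python3 - <<'E'
from h import *
s=grab('side')
st=robot.read_state();p=st['tool_pos'];print(p,st['opening'],st['tool_rot'][:,1])
y=p[1]-7
src=np.float32([proj(s,(p[0]+a,y,p[2]+b)) for a,b in[(-40,40),(40,40),(40,-40),(-40,-40)]])
M=cv2.getPerspectiveTransform(src,np.float32([[0,0],[320,0],[320,320],[0,320]]))
g=cv2.warpPerspective(s['frame'],M,(320,320)).astype(int);grn=(g[...,1]-g[...,0]>20)
for r in range(140,314,8): print(40-r/4,''.join('G' if grn[r,c] else ('#' if g[r,c].sum()>330 else 'o' if g[r,c].sum()>240 else '.') for c in range(0,320,4)))
E
```

```text
time: 56.6
tool_pos: [554.5, -243.1, 180.5]
tool_rot: [[1.0, -0.007, 0.008], [-0.007, -1.0, 0.008], [0.008, -0.009, -1.0]]
wrist_force: [0.0, 0.6, -1.6]
opening: 13.9
time: 57.85
tool_pos: [554.8, -243.2, 120.9]
tool_rot: [[1.0, -0.007, 0.009], [-0.007, -1.0, 0.008], [0.009, -0.008, -1.0]]
wrist_force: [-0.7, -0.0, -1.0]
opening: 14.0
[ 554.71682769 -243.18669125  120.84341252] 14.038107626974856 [-0.00681933 -0.99994278 -0.0082425 ]
5.0 GGGGGGGGGGGGGGGGGGGGGGGGGGGGGGGGGGGGGGGGGGGGGGGGGGGGGGGGGGGGGGGGGGGGGGGGGG......
3.0 GGGGGGGGGGGGGGGGGGGGGGGGGGGGGGGGGGGGGooooooGGGGGGGGGGGGGGGGGGGGGGGGGGGGGGGG.....
1.0 GGGGGGGGGGGGGGGGGGGGGGGGGGGGGGGGGGoo########ooGGGGGGGGGGGGGGGGGGGGGGGGGGGGG.....
-1.0 .GGGGGGGGGGGGGGGGGGGGGGGGGGGGGGGGo############oGGGGGGGGGGGGGGGGGGGGGGGGGGGG.....
-3.0 o.GGGGGGGGGGGGGGGGGGGGGGGGGGGGGGo##############ooGGGGGGGGGGGGGGGGGGGGGGGGGG.....
-5.0 oo.GGGGGGGGGGGGGGGGGGGGGGGGGGGGGoo#############ooGGGGGGGGGGGGGGGGGGGGGGGGGG.....
-7.0 oo.GGGGGGGGGGGGGGGGGGGGGGGGGGGGGGoo##############oGGGGGGGGGGGGGGGGGGGGGGGGGo....
-9.0 ooo.GGGGGGGGGGGGGGGGGGGGGGGGGGGGGoo##############ooGGGGGGG
[... 540 characters left out ...]
..oo
-23.0 ..ooooo...GGGGGGGGGGGGGGGGGGGGGGooooooo#################oGGGGGGGGGGG...........o
-25.0 ooooooooooo.GGGGGGGGGGGGGGGGGGGoooooooo##################GGGGGGGGG..............
-27.0 oo..ooooooo...GGGGGGGGGGGGGGGGGoooooooo#################oGGGGGGG................
-29.0 oooooooooooo....GGGGGGGGGGGGGGGGoooooooo###############GGGGGGGG.................
-31.0 oooo....oooo.......GGGGGGGGGGGGGGoooo##ooo##########oGGGGGGG....................
-33.0 oooo.....o..ooooo.....GGGGGGGGGGGGGoooooooooooooGGGGGGGGG.......................
-35.0 .o..........oooo.....ooo..GGGGGGGGGGGGoooooooGGGGGG.....o.......................
-37.0 oo...............oooo.o..oo......GGGGG..GGG.oo..................................
```

The plug is straight down again (left edge -9 mm, bottom -35 mm). Lowering into the +72 saddle.

```bash
python3 -m inch '[0.0005,-0.0016,0,0,0.0005,-0.0016,-0.008,0,0.0005,-0.0016,-0.016,0,0.0005,-0.0016,-0.024,0,0.0005,-0.0016,-0.032,0,0.0005,-0.0016,-0.04,0,0.0005,-0.0016,-0.048,0,0.0005,-0.0016,-0.055,0,0.0005,-0.0016,-0.06,0,0.0005,-0.0016,-0.065,0]'
python3 -m inch '[0,0,-0.001,0,0,0,-0.002,0,0,0,-0.003,0,0,0,-0.004,0,0,0,-0.005,0,0,0,-0.005,0,0,0,-0.005,0,0,0,-0.005,0,0,0,-0.005,0,0,0,-0.005,0]'
python3 -m inch '[0,0,-0.001,0,0,0,-0.0015,0,0,0,-0.0015,0,0,0,-0.0015,0,0,0,-0.0015,0,0,0,-0.0015,0,0,0,-0.0015,0,0,0,-0.0015,0,0,0,-0.0015,0,0,0,-0.0015,0]'
```

```text
time: 59.15
tool_pos: [555.3, -244.8, 55.6]
tool_rot: [[1.0, -0.007, 0.009], [-0.007, -1.0, 0.008], [0.009, -0.008, -1.0]]
wrist_force: [-0.1, -0.3, -0.5]
opening: 13.7
time: 60.4
tool_pos: [555.3, -244.8, 50.6]
tool_rot: [[1.0, -0.007, 0.009], [-0.007, -1.0, 0.008], [0.009, -0.008, -1.0]]
wrist_force: [-0.1, -0.2, -1.1]
opening: 13.7
time: 61.65
tool_pos: [555.6, -244.8, 49.3]
tool_rot: [[1.0, -0.007, 0.01], [-0.007, -1.0, 0.008], [0.01, -0.008, -1.0]]
wrist_force: [2.1, -0.5, 2.0]
opening: 13.7
```

Contact. Release and lift, then locate the tin afresh.

```bash
python3 -m inch '[0,0,-0.0005,0,0,0,-0.0005,0,0,0,-0.0005,0,0,0,-0.0005,0,0,0,0.01,0,0,0,0.03,0,0,0,0.06,0,0,0,0.09,0,0,0,0.12,0,0,0,0.15,0]' 0.7
python3 -m inch '[-0.01,0,0,0,-0.04,0.01,0,0,-0.08,0.03,0,0,-0.12,0.06,0,0,-0.13,0.08,0,0,-0.13,0.1,0,0,-0.13,0.12,0,0,-0.13,0.12,0,0,-0.13,0.12,0,0,-0.13,0.12,0,0]' 0
python3 - <<'E'
from h import *
f=grab('top','t14.png');s=grab('side','s14.png')
a=cv2.imread('pics/s14.png')[265:465,215:445];cv2.imwrite('pics/c14.png',cv2.resize(a,(690,600),interpolation=2))
print(robot.read_state()['tool_pos'])
R=lambda a:np.array([[np.cos(a),-np.sin(a)],[np.sin(a),np.cos(a)]])
g=s['frame'].astype(int)
for n,(x,y) in dict(mid=(553.6,-316.6),left=(554.6,-244.7)).items():
  print(n,[((proj(s,(x+u,y-7,48+v))-[215,265])*3).round(0).tolist() for u,v in((0,0),(-36,0),(36,0),(0,36),(0,-36))])
print('tin px',((proj(s,(422.3,-121,68))-[215,265])*3).round(0), 'tip',((proj(s,robot.read_state()['tool_pos'])-[215,265])*3).round(0))
E
```

```text
time: 62.9
tool_pos: [556.0, -244.9, 202.2]
tool_rot: [[1.0, -0.007, 0.012], [-0.007, -1.0, 0.007], [0.012, -0.007, -1.0]]
wrist_force: [0.8, -0.0, -0.6]
opening: 27.6
time: 64.15
tool_pos: [426.0, -125.9, 202.2]
tool_rot: [[1.0, -0.008, 0.012], [-0.008, -1.0, 0.007], [0.012, -0.007, -1.0]]
wrist_force: [-1.3, -0.3, -0.3]
opening: 92.0
[ 425.96818524 -125.62821603  202.13121243]
mid [[484.0, 390.0], [414.0, 404.0], [553.0, 375.0], [490.0, 339.0], [478.0, 438.0]]
left [[437.0, 283.0], [372.0, 296.0], [501.0, 271.0], [442.0, 234.0], [433.0, 331.0]]
tin px [145. 137.] tip [141. -56.]
```

View pics/c14.png

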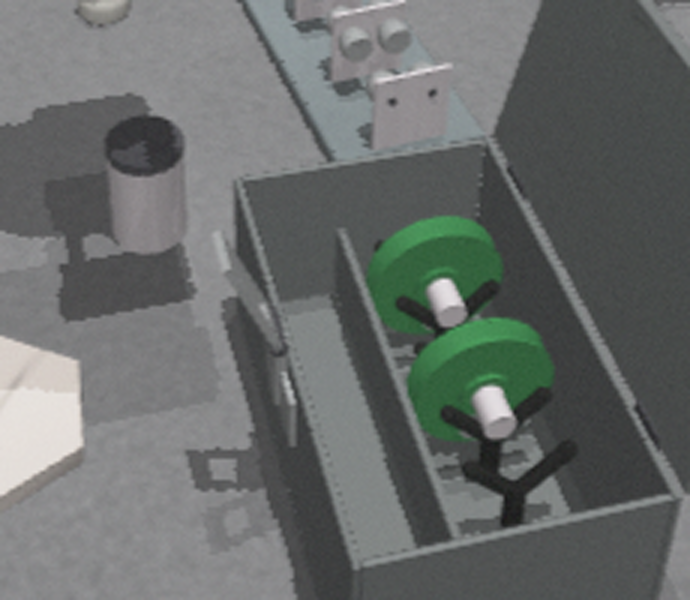

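Both pulleys sit in their saddles, with axle ends at crop (447,300) and (493,412) and discs upright. The tin is at crop (146,145). I'll refine its position from both cameras.

```bash
python3 - <<'E'
from h import *
s=grab('side');f=robot.grab_frame('top')
print(onz(s,215+146/3,265+145/3,68).round(1), onz(s,215+148/3,265+232/3-.5,0).round(1))
for fn in('pics/top0.png','pics/t10.png','pics/t11.png'):
    g=cv2.cvtColor(cv2.imread(fn),cv2.COLOR_BGR2GRAY)[262:300,350:392]
    m=(g<np.percentile(g,40)-12).astype('uint8')
    n,l,S,c=cv2.connectedComponentsWithStats(m)
    print(fn,int(np.median(g)),[(S[k].tolist(),(onz(f,c[k][0]+350,c[k][1]+262,68)[:2]).round(1).tolist()) for k in range(1,n) if S[k][4]>40])
g=s['frame'][300:350,245:285].astype(int).sum(2)
for r in (5,12,20,28,36,44): print(300+r,g[r].tolist())
E
```

```text
[ 421.7 -128.2   68. ] [ 419.9 -126.1    0. ]
pics/top0.png 131 [([7, 9, 24, 20, 394], [420.5, -115.3])]
pics/t10.png 133 [([12, 0, 19, 38, 284], [422.5, -122.5])]
pics/t11.png 169 [([0, 0, 11, 38, 355], [418.1, -81.4])]
305 [296, 284, 282, 291, 284, 287, 288, 285, 285, 260, 217, 208, 158, 172, 159, 164, 173, 162, 162, 171, 162, 171, 174, 169, 172, 164, 242, 373, 427, 420, 420, 413, 420, 424, 432, 421, 427, 424, 421, 420]
312 [283, 289, 299, 291, 250, 194, 162, 165, 161, 166, 184, 173, 166, 170, 177, 161, 200, 241, 210, 167, 172, 171, 164, 167, 172, 164, 168, 202, 248, 270, 276, 344, 421, 419, 420, 407, 426, 424, 429, 426]
320 [280, 284, 280, 287, 280, 315, 334, 239, 181, 176, 183, 181, 181, 184, 219, 232, 225, 227, 221, 222, 195, 172, 174, 188, 171, 176, 192, 226, 315, 370, 350, 382, 425, 429, 434, 431, 427, 428, 432, 422]
328 [242, 241, 235, 241, 229, 240, 291, 347, 361, 378, 384, 404, 402, 412, 418, 426, 423, 414, 422, 417, 405, 403, 392, 385, 391, 378, 380, 366, 365, 374, 347, 371, 431, 425, 432, 422, 427, 421, 428, 430]
336 [253, 248, 232, 227, 230, 246, 255, 305, 359, 371, 378, 385, 401, 404, 421, 422, 426, 411, 395, 397, 407, 413, 394, 393, 384, 391, 377, 378, 400, 376, 368, 354, 393, 434, 443, 446, 442, 429, 435, 442]
344 [373, 383, 392, 373, 379, 373, 338, 271, 309, 362, 360, 382, 400, 412, 411, 403, 402, 399, 398, 393, 401, 408, 407, 389, 387, 380, 381, 370, 380, 388, 385, 422, 446, 442, 436, 444, 445, 427, 426, 426]
```

Tin at about (421.5,-124). Descending with the jaws fully open.

```bash
python3 -m inch '[-0.004,0.0015,-0.01,0,-0.0045,0.0015,-0.03,0,-0.0045,0.0015,-0.06,0,-0.0045,0.0015,-0.09,0,-0.0045,0.0015,-0.115,0,-0.0045,0.0015,-0.135,0,-0.0045,0.0015,-0.15,0,-0.0045,0.0015,-0.16,0,-0.0045,0.0015,-0.164,0,-0.0045,0.0015,-0.164,0]'
python3 -m inch '[0,0,0,0,0,0,0,0,0,0,0,0,0,0,0,0,0,0,0,0,0,0,0,0,0,0,0,0,0,0,0,0,0,0,0,0,0,0,0,0]' 1
python3 -m inch '[0,0,0.01,0,0,0,0.03,0,0,0,0.05,0,0,0,0.07,0,0,0,0.09,0,0,0,0.11,0,0,0,0.13,0,0,0,0.13,0,0,0,0.13,0,0,0,0.13,0]'
```

```text
time: 65.6
tool_pos: [421.6, -123.9, 38.2]
tool_rot: [[1.0, -0.007, 0.012], [-0.007, -1.0, 0.007], [0.012, -0.007, -1.0]]
wrist_force: [0.2, 0.6, 0.1]
opening: 92.1
time: 66.85
tool_pos: [421.6, -123.8, 38.2]
tool_rot: [[1.0, -0.007, 0.012], [-0.007, -1.0, 0.007], [0.012, -0.007, -1.0]]
wrist_force: [0.4, -0.5, 0.7]
opening: 44.0
time: 68.1
tool_pos: [420.8, -123.6, 167.4]
tool_rot: [[1.0, -0.007, 0.01], [-0.007, -1.0, 0.008], [0.01, -0.008, -1.0]]
wrist_force: [0.3, 1.1, -1.9]
opening: 43.9
```

Gripped (44 mm). Measuring the tin's x and height in the grip before entering the 52 mm pocket.

```bash
python3 - <<'E'
from h import *
s=grab('side','s16.png')
p=robot.read_state()['tool_pos'];print(p)
b=p[2]-38.2
for z in (0,10,20,30): print(z,proj(s,(p[0],p[1],b+z)).round(1), proj(s,(p[0]+22,p[1]+5,b+z)).round(1),proj(s,(p[0]-22,p[1]-5,b+z)).round(1))
c0=proj(s,(p[0],p[1],b+15)); r0=int(c0[1]);u0=int(c0[0])
g=s['frame'].astype(int).sum(2)
for r in range(r0-10,r0+24,3): print(r,u0-22,g[r,u0-22:u0+22].tolist())
E
```

```text
[ 420.92752792 -123.58915877  167.40495628]
0 [260.9 283.2] [273.6 279.4] [248. 287.]
10 [260.6 278.3] [273.3 274.6] [247.6 282.1]
20 [260.3 273.3] [273.1 269.6] [247.1 277.1]
30 [259.9 268.3] [272.9 264.6] [246.7 272.1]
265 238 [412, 420, 409, 372, 392, 421, 405, 393, 344, 361, 366, 380, 389, 391, 395, 399, 406, 408, 403, 406, 393, 403, 404, 406, 391, 393, 387, 384, 386, 375, 370, 358, 348, 335, 326, 359, 419, 431, 429, 430, 428, 420, 416, 421]
268 238 [414, 367, 282, 310, 359, 384, 410, 406, 353, 359, 367, 376, 384, 392, 389, 399, 405, 402, 396, 399, 390, 397, 399, 403, 400, 390, 377, 385, 388, 378, 366, 368, 345, 338, 319, 365, 428, 425, 427, 427, 426, 415, 422, 423]
271 238 [424, 411, 399, 381, 346, 312, 357, 356, 343, 345, 363, 363, 384, 394, 395, 398, 404, 401, 406, 398, 395, 409, 398, 403, 403, 389, 388, 390, 379, 375, 363, 357, 350, 339, 316, 342, 410, 407, 408, 417, 418, 408, 421, 422]
274 238 [415, 408, 421, 416, 414, 404, 383, 377, 358, 346, 362, 373, 379, 395, 398, 404, 404, 397, 396, 402, 392, 400, 403, 409, 401, 401, 384, 386, 390, 372, 375, 367, 350, 342, 322, 366, 431
[... 1168 characters left out ...]
27, 428, 432]
292 238 [420, 423, 425, 429, 424, 427, 440, 430, 432, 425, 427, 417, 422, 421, 418, 419, 432, 423, 428, 437, 439, 431, 434, 421, 429, 429, 427, 423, 419, 426, 432, 424, 429, 430, 420, 419, 406, 408, 411, 425, 425, 427, 423, 423]
295 238 [414, 424, 427, 421, 428, 419, 428, 429, 428, 437, 440, 442, 435, 432, 431, 422, 422, 425, 431, 425, 418, 419, 430, 424, 431, 435, 440, 434, 428, 427, 437, 424, 423, 429, 431, 424, 416, 411, 427, 426, 420, 425, 423, 423]
298 238 [419, 420, 425, 429, 414, 416, 432, 419, 415, 380, 280, 286, 280, 283, 277, 290, 277, 284, 286, 279, 278, 284, 284, 285, 341, 424, 429, 438, 427, 429, 428, 429, 429, 420, 423, 415, 415, 419, 427, 417, 420, 421, 423, 414]
```

```bash
python3 -m inch '[0.03,0,0,0,0.0643,-0.02,0,0,0.0643,-0.06,0,0,0.0643,-0.1,0,0,0.0643,-0.14,0,0,0.0643,-0.175,0,0,0.0643,-0.1927,0,0,0.0643,-0.1927,0,0,0.0643,-0.1927,0,0,0.0643,-0.1927,0,0]'
python3 - <<'E'
from h import *
s=grab('side','s17.png')
st=robot.read_state();p=st['tool_pos'];print(p,st['opening'],st['tool_rot'][:,1])
R=lambda a:np.array([[np.cos(a),-np.sin(a)],[np.sin(a),np.cos(a)]])
c=np.array([525.7,-316.6])
for q,o in [((-71,117,100),(238,182)),((71,117,100),(489,137)),((-71,-117,100),(358,568)),((71,-117,100),(682,495)),((-13,113,54),(343,232)),((-13,-113,54),(450,540))]:
    w=(*(c+R(np.radians(-.7))@q[:2]),q[2]); print(q,((proj(s,w)-[215,265])*3).round(0),o)
E
```

```text
time: 69.4
tool_pos: [485.8, -314.4, 167.5]
tool_rot: [[1.0, -0.005, 0.01], [-0.005, -1.0, 0.009], [0.01, -0.009, -1.0]]
wrist_force: [0.6, -0.2, -0.8]
opening: 43.8
[ 485.70090872 -314.70241058  167.55467955] 43.95374237708338 [-0.00492345 -0.9999537  -0.00826765]
(-71, 117, 100) [231. 174.] (238, 182)
(71, 117, 100) [488. 133.] (489, 137)
(-71, -117, 100) [352. 566.] (358, 568)
(71, -117, 100) [683. 493.] (682, 495)
(-13, 113, 54) [339. 226.] (343, 232)
(-13, -113, 54) [479. 595.] (450, 540)
```

```bash
python3 -m inch '[0,-0.001,-0.01,0,0,-0.0015,-0.02,0,0,-0.0015,-0.03,0,0,-0.0015,-0.04,0,0,-0.0015,-0.05,0,0,-0.0015,-0.06,0,0,-0.0015,-0.07,0,0,-0.0015,-0.075,0,0,-0.0015,-0.08,0,0,-0.0015,-0.08,0]'
```

```text
time: 70.7
tool_pos: [485.5, -316.1, 87.3]
tool_rot: [[1.0, -0.005, 0.01], [-0.005, -1.0, 0.009], [0.01, -0.009, -1.0]]
wrist_force: [0.5, -0.5, -0.6]
opening: 43.7
```

```bash
python3 -m inch '[0,0,-0.006,0,0,0,-0.012,0,0,0,-0.018,0,0,0,-0.024,0,0,0,-0.03,0,0,0,-0.035,0,0,0,-0.039,0,0,0,-0.041,0,0,0,-0.042,0,0,0,-0.042,0]'
python3 - <<'E'
from h import *
print(robot.read_state()['wrist_force'])
E
```

```text
time: 71.95
tool_pos: [485.6, -316.1, 45.3]
tool_rot: [[1.0, -0.005, 0.01], [-0.005, -1.0, 0.008], [0.01, -0.008, -1.0]]
wrist_force: [0.1, 0.0, -1.0]
opening: 43.6
[ 0.10546433  0.00320429 -0.98020878]
```

```bash
python3 -m inch '[0,0,-0.001,0,0,0,-0.002,0,0,0,-0.002,0,0,0,-0.002,0,0,0,-0.002,0,0,0,-0.002,0,0,0,-0.002,0,0,0,-0.002,0,0,0,-0.002,0,0,0,-0.002,0]'
python3 -m inch '[0,0,0,0,0,0,0,0,0,0,0,0,0,0,0,0,0,0,0.01,0,0,0,0.03,0,0,0,0.06,0,0,0,0.1,0,0,0,0.14,0,0,0,0.17,0]' 0.3
python3 - <<'E'
from h import *
s=grab('side');s=grab('side','s18.png')
p=robot.read_state()['tool_pos'];print(p)
c=proj(s,(485.2,-316.1,72)); print('tin top pred',c)
g=s['frame'].astype(int);u,v=c.astype(int)
for r in range(v-18,v+30,4): print(r,u-26,g[r,u-26:u+26].sum(1).tolist())
print(p, 'lid edge for angles',[ (596.7-142*np.cos(np.pi-a) ,100+142*np.sin(a)) for a in(1.65,1.8)])
for a in (1.65,1.7,1.75,1.8): print(a,proj(s,(596.7+142*np.cos(np.pi-a),-199.6,100+142*np.sin(a))).round(1),proj(s,(596.7+142*np.cos(np.pi-a),-433.6,100+142*np.sin(a))).round(1))
for a in (1.8,1.95,2.1): print('hasp',a,proj(s,(449.7+60*np.cos(a),-315.7,111+60*np.sin(a))).round(1))
E
```

```text
time: 73.2
tool_pos: [485.6, -316.1, 43.3]
tool_rot: [[1.0, -0.005, 0.01], [-0.005, -1.0, 0.008], [0.01, -0.008, -1.0]]
wrist_force: [-0.3, -0.5, -1.2]
opening: 43.8
time: 74.45
tool_pos: [486.2, -316.4, 216.2]
tool_rot: [[1.0, -0.005, 0.012], [-0.005, -1.0, 0.007], [0.012, -0.007, -1.0]]
wrist_force: [-0.4, -0.2, -0.5]
opening: 64.4
[ 488.08302822 -317.51718319  218.30773737]
tin top pred [330.34706672 388.97205761]
370 304 [274, 215, 169, 172, 195, 218, 236, 267, 270, 277, 273, 269, 275, 319, 394, 401, 402, 406, 415, 412, 419, 412, 411, 353, 219, 219, 196, 198, 206, 182, 193, 190, 200, 227, 344, 412, 380, 285, 223, 217, 215, 209, 216, 206, 216, 214, 204, 171, 120, 122, 112, 109]
374 304 [309, 263, 220, 179, 161, 214, 229, 251, 273, 269, 268, 271, 272, 267, 263, 277, 268, 272, 337, 408, 407, 403, 412, 418, 362, 217, 218, 189, 203, 203, 205, 194, 196, 188, 195, 292, 406, 398, 328, 243, 262, 238, 227, 220, 218, 210, 212, 206, 216, 217, 203, 209]
378 304 [292, 323, 320, 302, 252, 233, 234, 234, 234, 272, 273, 269, 271, 275, 276, 264, 270, 241, 188, 151, 167, 161, 159, 151, 165, 162, 16
[... 2242 characters left out ...]
3, 189, 188, 187, 236, 343, 409, 386]
414 304 [235, 225, 210, 201, 200, 191, 192, 200, 208, 196, 186, 192, 198, 200, 193, 196, 204, 222, 244, 345, 414, 410, 411, 414, 409, 412, 406, 404, 407, 412, 411, 408, 403, 396, 387, 387, 383, 367, 354, 323, 219, 198, 183, 197, 197, 182, 191, 195, 182, 193, 296, 405]
[ 488.08302822 -317.51718319  218.30773737] lid edge for angles [(np.float64(585.4648337894438), np.float64(241.55483404045648)), (np.float64(564.4373025535816), np.float64(238.2863635847037))]
1.65 [391.3 234.2] [472.5 344.1]
1.7 [395.7 234. ] [478.1 343.5]
1.75 [400.  234.1] [483.7 343.1]
1.8 [404.3 234.3] [489.  342.9]
hasp 1.8 [295.5 344.9]
hasp 1.95 [289.  347.6]
hasp 2.1 [283.  350.9]
```

The tin stands in the pocket: dark lid ellipse at about (330,390), as predicted. Next the lid: jaws shut, up and over to behind it at y≈-265, clear of the staple and hasp.

```bash
python3 -m inch '[0,0,0.03,0,0,0,0.07,0,0,0.02,0.09,0,0.03,0.04,0.09,0,0.07,0.0525,0.09,0,0.11,0.0525,0.09,0,0.15,0.0525,0.09,0,0.177,0.0525,0.09,0,0.177,0.0525,0.09,0,0.177,0.0525,0.09,0]' 1
python3 -m inch '[0,0,-0.02,0,0,0,-0.05,0,0,0,-0.08,0,0,0,-0.1,0,0,0,-0.113,0,0,0,-0.113,0,0,0,-0.113,0,0,0,-0.113,0,0,0,-0.113,0,0,0,-0.113,0]'
python3 - <<'E'
from h import *
s=grab('side','s19.png');f=grab('top','t19.png')
print(robot.read_state()['tool_pos'])
E
```

```text
time: 75.8
tool_pos: [664.2, -263.9, 307.4]
tool_rot: [[1.0, -0.004, 0.015], [-0.004, -1.0, 0.005], [0.015, -0.005, -1.0]]
wrist_force: [-0.1, -0.1, -0.0]
opening: 0.6
time: 77.05
tool_pos: [664.3, -263.9, 194.8]
tool_rot: [[1.0, -0.004, 0.015], [-0.004, -1.0, 0.004], [0.015, -0.005, -1.0]]
wrist_force: [-0.1, -0.3, -0.1]
opening: 0.8
[ 664.22713778 -263.90926266  194.57443884]
```

```bash
python3 -m inch '[-0.006,0,0,0,-0.012,0,0,0,-0.018,0,0,0,-0.024,0,0,0,-0.03,0,0,0,-0.036,0,0,0,-0.042,0,0,0,-0.048,0,0,0,-0.054,0,0,0,-0.06,0,0,0]'
python3 -m inch '[-0.006,0,0,0,-0.012,0,0,0,-0.018,0,0,0,-0.024,0,0,0,-0.03,0,0,0,-0.036,0,0,0,-0.042,0,0,0,-0.048,0,0,0,-0.054,0,0,0,-0.06,0,0,0]'
python3 - <<'E'
from h import *
s=grab('side','s20.png')
print(robot.read_state()['tool_pos'])
for a in (1.8,1.6,1.4,1.3,1.2,1.1,1.0): print(a,proj(s,(596.7-142*np.cos(a),-433.6,100+142*np.sin(a))).round(1))
a=cv2.imread('pics/s20.png');o=cv2.imread('pics/s18.png')
d=cv2.absdiff(a,o).sum(2)>60
# lid near top corner now: dump a coarse map
g=cv2.cvtColor(a,cv2.COLOR_BGR2GRAY)
for r in range(290,430,7): print(r,' '.join('%3d'%v for v in g[r,380:500:5]))
E
```

```text
time: 78.4
tool_pos: [603.9, -263.8, 194.6]
tool_rot: [[1.0, -0.004, 0.015], [-0.004, -1.0, 0.005], [0.015, -0.005, -1.0]]
wrist_force: [1.0, 0.7, 0.8]
opening: 0.5
time: 79.65
tool_pos: [543.4, -263.8, 194.6]
tool_rot: [[1.0, -0.004, 0.015], [-0.004, -1.0, 0.005], [0.015, -0.005, -1.0]]
wrist_force: [0.8, -0.1, 0.8]
opening: 0.1
[ 542.54714006 -263.96981636  194.50243799]
1.8 [489.  342.9]
1.6 [466.7 345. ]
1.4 [442.7 351. ]
1.3 [430.5 355.4]
1.2 [418.4 360.6]
1.1 [406.6 366.6]
1.0 [395.3 373.4]
290 139 141 143 141 144 140 144 146 146 144  62  46  48  48  47  46  49  45  46  48 143 141 141 143
297 145 143 142 144 143 145 147 148 140 149  48  50  47  46  47  42  43  45  44  48  46 146 149 145
304 127 146 140 149 137 143 146 140 144 140  70  49  42  45  48  48  42  49  48  49  45 142 142 143
311 112 143 142 141 142 138 142 141 143  78  48  56  45  48  45  48  47  43  48  46  71 145 147 150
318  74  39 138 144 140 146 142 144 144  69  38  53  57  56  55  60  63  61  58  54 145 143 144 142
325  71  37  41 143 143 141 151 142 144 145  48  35  55  59  57  64  58  64  58  41 144 144 141 14
[... 701 characters left out ...]

381  77  76  75  72  67  86  98  48  39  94  95  81  55  55  58  62  56  62  58  59  59  60  62  57
388  73  73  76  75  64  63  86 106  87  40  72  72  47  53  58  56  61  59  64  63  61  60  59 136
395 116  75  75  36  62  62  58  79  99 100  41  77  55  53  58  63  64  63  62  59  60  60  98 140
402 121  89  34  64  66  64  61  60  79  93  99  78  78  55  54  58  62  62  60  62  62  62 127 138
409 135  90  71  72  61  62  66  60  64  67  82  98 124 122  75  70  64  60  61  67 115 123 124 138
416  31  72  73  71  31  39  65  64  61  62  63  86  98 126 125 121 127 129 124 121 120 122 144 141
423  30  71  28  30  74  67  62  64  63  64  62  66  82 108 139 143 131 128 125 139 141 142 136 140
```

The lid has come over: bench now shows at (405–435,346), where the lid stood before. Following the arc down.

```bash
python3 -m inch '[-0.008,0,-0.007,0,-0.016,0,-0.014,0,-0.0235,0,-0.0215,0,-0.031,0,-0.031,0,-0.038,0,-0.041,0,-0.044,0,-0.0505,0,-0.048,0,-0.06,0,-0.052,0,-0.069,0,-0.053,0,-0.073,0,-0.053,0,-0.073,0]'
python3 -m inch '[0,0,-0.003,0,-0.001,0,-0.006,0,-0.002,0,-0.009,0,-0.003,0,-0.012,0,-0.003,0,-0.014,0,-0.003,0,-0.016,0,-0.003,0,-0.016,0,-0.003,0,-0.016,0,-0.003,0,-0.016,0,-0.003,0,-0.016,0]'
```

```text
time: 80.95
tool_pos: [489.4, -263.8, 121.1]
tool_rot: [[1.0, -0.004, 0.013], [-0.004, -1.0, 0.005], [0.013, -0.005, -1.0]]
wrist_force: [-0.0, -1.0, -0.5]
opening: 0.3
time: 82.2
tool_pos: [486.5, -263.8, 105.2]
tool_rot: [[1.0, -0.004, 0.014], [-0.004, -1.0, 0.005], [0.014, -0.005, -1.0]]
wrist_force: [-0.3, 0.4, -0.5]
opening: 0.7
```

```bash
python3 -m inch '[0,0,-0.001,0,0,0,-0.002,0,0,0,-0.003,0,0,0,-0.004,0,0,0,-0.005,0,0,0,-0.006,0,0,0,-0.006,0,0,0,-0.006,0,0,0,-0.006,0,0,0,-0.006,0]'
python3 -m inch '[0,0,-0.001,0,0,0,-0.002,0,0,0,-0.003,0,0,0,-0.004,0,0,0,-0.004,0,0,0,-0.004,0,0,0,-0.004,0,0,0,-0.004,0,0,0,-0.004,0,0,0,-0.004,0]'
```

```text
time: 83.45
tool_pos: [486.6, -263.8, 99.2]
tool_rot: [[1.0, -0.004, 0.014], [-0.004, -1.0, 0.005], [0.014, -0.005, -1.0]]
wrist_force: [1.2, 0.2, -0.0]
opening: -0.1
time: 84.7
tool_pos: [486.5, -263.9, 95.2]
tool_rot: [[1.0, -0.004, 0.014], [-0.004, -1.0, 0.005], [0.014, -0.005, -1.0]]
wrist_force: [0.5, 1.3, -0.3]
opening: 0.6
```

```bash
python3 -m inch '[0,0,-0.001,0,0,0,-0.002,0,0,0,-0.003,0,0,0,-0.003,0,0,0,-0.003,0,0,0,-0.003,0,0,0,-0.003,0,0,0,-0.003,0,0,0,-0.003,0,0,0,-0.003,0]'
python3 -m inch '[0,0,-0.001,0,0,0,-0.002,0,0,0,-0.002,0,0,0,-0.002,0,0,0,-0.002,0,0,0,-0.002,0,0,0,-0.002,0,0,0,-0.002,0,0,0,-0.002,0,0,0,-0.002,0]'
python3 - <<'E'
from h import *
s=grab('side','s21.png');print(robot.read_state()['wrist_force'])
for a in (0,.05,.1,.2,.3): print(a,[proj(s,(596.7-142*np.cos(a)-8*np.sin(a)*0,y,104+142*np.sin(a))).round(1).tolist() for y in(-433.6,-199.6)])
g=cv2.cvtColor(cv2.imread('pics/s21.png'),cv2.COLOR_BGR2GRAY)
for u in (340,350,360): print(u,[(r,int(g[r,u])) for r in range(405,480,3)])
E
```

```text
time: 85.95
tool_pos: [486.5, -263.8, 92.2]
tool_rot: [[1.0, -0.004, 0.014], [-0.004, -1.0, 0.005], [0.014, -0.005, -1.0]]
wrist_force: [-0.1, 0.6, 0.1]
opening: 0.0
time: 87.2
tool_pos: [486.6, -263.8, 90.2]
tool_rot: [[1.0, -0.004, 0.014], [-0.004, -1.0, 0.005], [0.014, -0.005, -1.0]]
wrist_force: [0.2, -0.2, -0.3]
opening: 0.5
[-0.53559719 -0.81320804  0.21363216]
0 [[333.9, 452.1], [291.3, 321.7]]
0.05 [[334.3, 448.4], [291.3, 318.2]]
0.1 [[334.9, 444.5], [291.5, 314.7]]
0.2 [[337.0, 436.6], [292.7, 307.5]]
0.3 [[340.4, 428.3], [294.9, 300.1]]
340 [(405, 136), (408, 137), (411, 139), (414, 140), (417, 137), (420, 137), (423, 140), (426, 137), (429, 139), (432, 137), (435, 140), (438, 139), (441, 138), (444, 137), (447, 132), (450, 78), (453, 102), (456, 85), (459, 84), (462, 84), (465, 86), (468, 86), (471, 83), (474, 87), (477, 84)]
350 [(405, 45), (408, 46), (411, 46), (414, 122), (417, 137), (420, 137), (423, 135), (426, 138), (429, 137), (432, 138), (435, 138), (438, 138), (441, 138), (444, 138), (447, 84), (450, 125), (453, 85), (456, 87), (459, 86), (462, 86), (465, 88), (468, 86), (471, 85), (474, 88), (477, 81)]
360 [(405, 43), (408, 42), (411, 43), (414, 45), (417, 42), (420, 45), (423, 47), (426, 138), (429, 137), (432, 135), (435, 138), (438, 136), (441, 136), (444, 88), (447, 129), (450, 87), (453, 85), (456, 87), (459, 86), (462, 84), (465, 87), (468, 86), (471, 86), (474, 83), (477, 83)]
```

The lid's side face sits flush on the rim: rim line at rows 447/453 with the lid face directly above. Pressing a little further to be sure.

```bash
python3 -m inch '[0,0,-0.001,0,0,0,-0.002,0,0,0,-0.002,0,0,0,-0.002,0,0,0,-0.002,0,0,0,-0.002,0,0,0,-0.002,0,0,0,-0.002,0,0,0,-0.002,0,0,0,-0.002,0]'
python3 -m inch '[0,0,-0.001,0,0,0,-0.002,0,0,0,-0.002,0,0,0,-0.002,0,0,0,-0.002,0,0,0,-0.002,0,0,0,-0.002,0,0,0,-0.002,0,0,0,-0.002,0,0,0,-0.002,0]'
```

```text
time: 88.5
tool_pos: [486.5, -263.8, 88.2]
tool_rot: [[1.0, -0.004, 0.014], [-0.004, -1.0, 0.005], [0.014, -0.005, -1.0]]
wrist_force: [-0.3, -0.5, 1.0]
opening: -0.0
time: 89.75
tool_pos: [486.6, -263.9, 87.5]
tool_rot: [[1.0, -0.004, 0.014], [-0.004, -1.0, 0.004], [0.014, -0.004, -1.0]]
wrist_force: [-2.9, 1.5, 11.7]
opening: 0.5
```

The lid bears firmly (11.7 N). Now the hasp: up, around to its front side, then down at (398,-316).

```bash
python3 -m inch '[0,0,0.02,0,0,0,0.05,0,0,0,0.08,0,-0.01,-0.01,0.105,0,-0.03,-0.03,0.105,0,-0.06,-0.045,0.105,0,-0.088,-0.0525,0.105,0,-0.0885,-0.0525,0.105,0,-0.0885,-0.0525,0.105,0,-0.0885,-0.0525,0.105,0]'
python3 -m inch '[0,0,-0.01,0,0,0,-0.03,0,0,0,-0.05,0,0,0,-0.065,0,0,0,-0.067,0,0,0,-0.067,0,0,0,-0.067,0,0,0,-0.067,0,0,0,-0.067,0,0,0,-0.067,0]'
python3 - <<'E'
from h import *
s=grab('side','s22.png');print(robot.read_state()['tool_pos'])
b=cv2.imread('pics/s22.png')[270:470,240:470];cv2.imwrite('pics/c22.png',cv2.resize(b,(690,600),interpolation=2))
E
```

```text
time: 91.0
tool_pos: [399.3, -315.8, 192.6]
tool_rot: [[1.0, -0.003, 0.015], [-0.003, -1.0, 0.005], [0.015, -0.005, -1.0]]
wrist_force: [-0.8, -0.3, 0.2]
opening: 0.4
time: 92.25
tool_pos: [399.4, -315.9, 125.8]
tool_rot: [[1.0, -0.003, 0.015], [-0.003, -1.0, 0.004], [0.015, -0.004, -1.0]]
wrist_force: [0.8, -0.9, -0.7]
opening: 0.6
[ 399.31607033 -315.90513578  125.74603559]
```

View pics/c22.png

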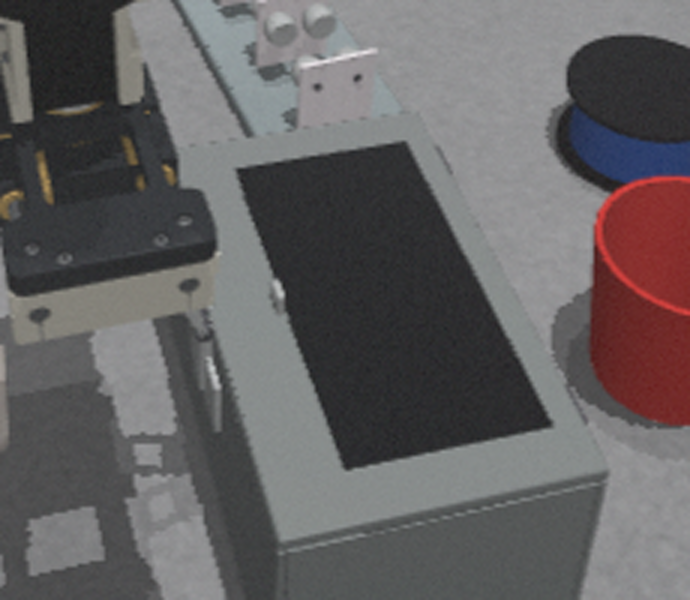

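The lid lies flush, the staple is at crop (279,296) and the hasp, at (203,322), is still off. Sweeping the hasp over.

```bash
python3 -m inch '[0.005,0,0,0,0.01,0,0,0,0.016,0,0,0,0.022,0,0,0,0.028,0,0,0,0.034,0,0,0,0.04,0,0,0,0.046,0,0,0,0.052,0,0,0,0.054,0,0,0]'
python3 -m inch '[0.005,0,0,0,0.011,0,-0.001,0,0.017,0,-0.003,0,0.022,0,-0.006,0,0.027,0,-0.009,0,0.031,0,-0.012,0,0.035,0,-0.016,0,0.038,0,-0.02,0,0.04,0,-0.023,0,0.04,0,-0.023,0]'
python3 -m inch '[0.003,0,-0.002,0,0.005,0,-0.004,0,0.007,0,-0.006,0,0.007,0,-0.007,0,0.008,0,-0.007,0,0.009,0,-0.007,0,0.009,0,-0.007,0,0.009,0,-0.007,0,0.009,0,-0.007,0,0.009,0,-0.007,0]'
```

```text
time: 93.55
tool_pos: [453.8, -315.8, 125.7]
tool_rot: [[1.0, -0.002, 0.015], [-0.002, -1.0, 0.004], [0.015, -0.004, -1.0]]
wrist_force: [-0.9, -0.6, -0.8]
opening: 0.2
time: 94.8
tool_pos: [485.2, -315.6, 98.8]
tool_rot: [[1.0, -0.005, -0.001], [-0.005, -1.0, 0.008], [-0.001, -0.008, -1.0]]
wrist_force: [-14.9, -0.4, -3.9]
opening: 0.2
time: 96.05
tool_pos: [485.4, -315.8, 89.5]
tool_rot: [[1.0, -0.008, -0.016], [-0.008, -1.0, 0.012], [-0.016, -0.011, -1.0]]
wrist_force: [-18.7, 0.3, 5.7]
opening: 0.1
```

About 19 N along x means the finger is against something, probably the staple. Backing off upward to measure numerically.

```bash
python3 -m inch '[-0.006,0,0.003,0,-0.006,0,0.01,0,-0.006,0,0.03,0,-0.006,0,0.06,0,-0.01,0,0.1,0,-0.03,0,0.1,0,-0.06,0,0.1,0,-0.09,0,0.1,0,-0.09,0,0.1,0,-0.09,0,0.1,0]'
python3 - <<'E'
from h import *
s=grab('side','s23.png');print(robot.read_state()['tool_pos'])
e=lambda x,z,y=-316.1:proj(s,(x,y,z)).round(1).tolist()
print('staple@lid z108 crop(279,305)->',onz(s,240+279/3,270+308/3,108).round(1),'top',onz(s,240+279/3,270+283/3,120).round(1))
print('hinge',e(449.7,111)); 
for a in (0,.3,.6,.9,1.2,1.57,2.0): print(a,e(449.7+60*np.cos(a),111+60*np.sin(a)),e(449.7+60*np.cos(a),111+60*np.sin(a),-328))
o=cv2.cvtColor(cv2.imread('pics/s22.png'),cv2.COLOR_BGR2GRAY);g=cv2.cvtColor(cv2.imread('pics/s23.png'),cv2.COLOR_BGR2GRAY)
for r in range(330,400,3): print(r,' '.join('%3d'%v for v in g[r,300:352:2]))
E
```

```text
time: 97.3
tool_pos: [397.5, -315.9, 190.6]
tool_rot: [[1.0, -0.007, -0.013], [-0.007, -1.0, 0.01], [-0.013, -0.01, -1.0]]
wrist_force: [-0.2, 0.4, 0.4]
opening: 0.1
[ 397.49970861 -315.72897527  190.31976667]
staple@lid z108 crop(279,305)-> [ 487.1 -319.2  108. ] top [ 487.9 -315.3  120. ]
hinge [306.0, 374.6]
0 [348.1, 366.4] [350.7, 372.8]
0.3 [346.8, 357.7] [349.5, 364.0]
0.6 [341.8, 350.1] [344.4, 356.5]
0.9 [333.3, 344.6] [335.9, 351.0]
1.2 [322.1, 341.8] [324.5, 348.1]
1.57 [305.9, 342.4] [308.1, 348.8]
2.0 [287.0, 348.9] [289.0, 355.4]
330 129 130 133 133 134 136 137 134 139 137  47  49  44  50  46  47  45  46  44  46  48  49  53  45  49  50
333 139 139 137 139 138 137 141 138 137 137 117  49  45  50  46  44  48  46  49  49  47  49  48  48  46  50
336 136 137 136 137 137 137 140 137 137 135 127  54  50  44  48  46  49  44  47  43  50  48  45  44  42  44
339 140 139 137 137 136 136 137 137 136 138 139 117  44  50  50  46  46  46  46  45  45  48  50  46  46  43
342 133 138 136 137 137 139 138 137 137 136 139 135  63  47  48  51  49  51  50  44  45  48  46  47  47  49
345  93 13
[... 1341 characters left out ...]
 139 139 138 139 139 135  49  45  44  45  44  43  47
384  66  65  85  91 108  99  92 137 137 141 139 137 138 140 138 136 137 137 137 115  43  47  48  43  44  44
387  65  65  78  95 108 100  69 126 136 137 137 135 137 139 138 138 135 140 137 138  65  44  40  46  47  43
390  70  65  74  95 101  99  71  96 138 138 136 138 136 137 137 138 137 136 137 138 124  45  43  46  46  45
393  75  67  76  96  98 184  77  73 112 137 137 140 138 138 138 136 138 136 137 137 137 104  44  45  43  45
396  77  69  69  95  95 135 162  68  86 137 137 138 139 138 139 138 138 137 138 138 139 134  43  48  48  46
399  77  69  65  83  92  97 160  67  80 113 138 137 140 136 135 137 139 136 137 137 138 138 116  47  47  48
```

The hasp now lies flat over the lid, its end at (350,372) against a prediction of (350.7,372.8) for angle 0. One light press on its tip, beyond the staple, to be sure it is on its stop.

```bash
python3 -m inch '[0.03,0,0,0,0.07,0,0,0,0.1,0,0,0,0.108,0,0,0,0.108,0,-0.02,0,0.108,0,-0.045,0,0.108,0,-0.07,0,0.108,0,-0.085,0,0.108,0,-0.091,0,0.108,0,-0.092,0]'
python3 -m inch '[0,0,-0.0005,0,0,0,-0.001,0,0,0,-0.0015,0,0,0,-0.002,0,0,0,-0.002,0,0,0,-0.002,0,0,0,-0.002,0,0,0,-0.002,0,0,0,-0.002,0,0,0,-0.002,0]'
```

```text
time: 98.6
tool_pos: [505.7, -315.8, 98.5]
tool_rot: [[1.0, -0.007, -0.013], [-0.007, -1.0, 0.01], [-0.013, -0.01, -1.0]]
wrist_force: [-0.3, 0.1, 0.8]
opening: 0.1
time: 99.85
tool_pos: [505.7, -315.8, 96.5]
tool_rot: [[1.0, -0.007, -0.013], [-0.007, -1.0, 0.011], [-0.013, -0.01, -1.0]]
wrist_force: [-0.8, 0.1, 0.9]
opening: 0.3
```

```bash
python3 -m inch '[0,0,-0.001,0,0,0,-0.002,0,0,0,-0.003,0,0,0,-0.003,0,0,0,-0.003,0,0,0,-0.003,0,0,0,-0.003,0,0,0,-0.003,0,0,0,-0.003,0,0,0,-0.003,0]'
```

```text
time: 101.1
tool_pos: [505.7, -315.8, 93.5]
tool_rot: [[1.0, -0.007, -0.013], [-0.007, -1.0, 0.011], [-0.013, -0.01, -1.0]]
wrist_force: [0.7, 0.2, 0.1]
opening: 0.6
```

```bash
python3 -m inch '[0,0,-0.001,0,0,0,-0.002,0,0,0,-0.003,0,0,0,-0.003,0,0,0,-0.003,0,0,0,-0.003,0,0,0,-0.003,0,0,0,-0.003,0,0,0,-0.003,0,0,0,-0.003,0]'
```

```text
time: 102.35
tool_pos: [505.8, -316.0, 91.7]
tool_rot: [[1.0, -0.007, -0.013], [-0.007, -1.0, 0.01], [-0.013, -0.01, -1.0]]
wrist_force: [-2.8, 1.0, 8.9]
opening: 0.5
```

The hasp bears 4 mm above the lid contact height, which is its own thickness, so it is flat. Retreating, one last check, then handing in.

```bash
python3 -m inch '[0,0,0.01,0,0,0,0.03,0,0,0,0.06,0,0,0,0.1,0,-0.03,0.03,0.13,0,-0.06,0.08,0.15,0,-0.08,0.12,0.15,0,-0.09,0.15,0.15,0,-0.09,0.15,0.15,0,-0.09,0.15,0.15,0]'
python3 - <<'E'
from h import *
s=grab('side','s24.png')
g=cv2.cvtColor(cv2.imread('pics/s24.png'),cv2.COLOR_BGR2GRAY)
for r in range(357,384,3): print(r,' '.join('%3d'%v for v in g[r,300:352:2]))
for u in (340,360,400): print(u,[int(v) for v in g[425:460,u]])
st=robot.read_state();print(st['tool_pos'],st['wrist_force'],st['time'])
robot.finish_job()
E
```

```text
time: 103.6
tool_pos: [416.4, -166.8, 242.7]
tool_rot: [[1.0, -0.007, -0.011], [-0.007, -1.0, 0.009], [-0.011, -0.009, -1.0]]
wrist_force: [-0.5, -0.5, 0.4]
opening: 0.5
357  66  73  99 136 136 136 133 137 135 134 136 135 133 137 134  47  47  47  49  50  49  44  42  44  44  41
360  64  65  83 131 135 136 134 137 136 136 134 136 137 135 134 112  44  45  42  54  63  81 108  80  46  47
363  65  68  79 109 138 138 138 135 134 133 137 139 139 145 162 167 176 179 180 182 216 191 190 160  47  43
366  66  70  72  89 141 169 171 184 183 182 180 180 177 158 141 100 173 113  69 154 185 182 182 182 153  47
369  63  67  82  93 206 206 180 127 116 114 111 121 122 137 135  97 115 121  47  90 188 185 180 181 183  55
372  66  60  82  83 151 182 183 169 137 134 135 137 135 135 136 124 100 106  86 120 177 196 215 199 207 158
375  65  64  69  85 101 180 183 180 141 140 146 162 178 181 183 182 178 175 166 144 106 109 106  73  57  43
378  68  69  63  83  84 151 207 185 191 176 156 138 106 108 109 114 102 133 113  47  47  40  44  44  40  47
381  64  66  77  60  93  99 108 109  99 114 137 135 136 135 135 134 136 136 136  50  46  44  48  40  39  46
340 [134, 133, 134, 134, 134, 135, 132, 134, 134, 135, 134, 136, 135, 134, 136, 134, 135, 136, 135, 134, 134, 135, 135, 134, 98, 85, 83, 114, 100, 85, 85, 82, 85, 85, 85]
360 [67, 133, 133, 135, 135, 133, 134, 136, 135, 134, 135, 135, 134, 133, 133, 133, 134, 134, 134, 125, 90, 86, 91, 133, 81, 85, 82, 84, 86, 85, 85, 81, 85, 85, 85]
400 [133, 135, 134, 134, 134, 135, 135, 134, 135, 135, 128, 94, 84, 83, 101, 90, 83, 82, 84, 84, 85, 86, 85, 82, 83, 82, 82, 83, 82, 84, 84, 85, 84, 81, 85]
[ 416.32166948 -167.09857178  242.35969269] [ 0.72606496 -0.40444069  0.43773219] 103.65
the job is handed in; nothing more can be done
```

The job is handed in at about 104 s of the 210 s allowed. Only two pulleys were on the rack.

**What I did:** I set both pulleys on the rollers and let them settle plug down. I packed them in the middle and +72 mm saddles, then stood the tin in the front pocket. Last, I shut the lid and swung the hasp over it.

**Last checks:**
- **Lid:** it lies flush on the rim in the side view, and it bore 11.7 N when pressed.
- **Hasp:** it bore 8.9 N at 4 mm above the lid's contact height, which is its own thickness. Its end is within about 1 px of the position computed for angle 0.
- **Pulleys:** before lowering, both plugs measured straight down. After release, both discs stood upright in their saddles in the picture. I could not see them again once the lid was shut.
- **Tin:** after release, its top was where predicted in the pocket.
- **Robot:** it was clear of everything at hand-in, with no wrist force beyond noise.

**What failed or disagreed:**
- The fingertips turned out to be about 20 mm above the reported tool height rather than 14 mm below it. My first grasp therefore closed on nothing, and I corrected the height from the camera.
- While swinging the hasp, the finger pushed against something, probably the staple, with about 19 N. I backed off, and the hasp was already lying flat.
- Settling on the rollers was judged from one picture about 6 s after the last release, which showed no plug in the visible upper part of the discs. I did not measure the angle on the stand.
- I did not re-measure the bystanders.

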